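# Book in the hose saddles

### The job

Book the steel hose saddles on the bench back into the rack. Take the scanner from its stand and, from the largest saddle to the smallest, aim its beam at the middle of each label from 5 to 12 cm away and hold it steady on it for a good second, without touching the saddle; then lay the scanner back in its stand, hang every saddle squarely astride the notched rail between the stop's next notch and the end plate, and only then lift the stop out of its notch, shift it along and let it down into the next notch, without taking it off the rail. Leave the other things on the bench where they are.

Things in the scene. Friction and masses are not known exactly. Their poses are not given: they have to be found in the camera images.
- saddle_xl: the largest of the four hose saddles: steel plate bent to an upside-down U, standing on its two legs. 68 mm wide over the outside of the legs (its own x), 42 mm deep (its own y; 50 mm at the feet, the lowest 12 mm), 58 mm high, plate 5 mm thick, so 58 mm clear between the legs. Origin: centre of its footprint, z up. Gripped from above over the legs, along its own x; may be absent
- saddle_xl_label (a point): middle of the barcode label (30 x 22 mm, white with black bars) on the flat top of this saddle, 58 mm above its origin; axes as the saddle, z out of the label
- saddle_large: the second largest of the four hose saddles: steel plate bent to an upside-down U, standing on its two legs. 56 mm wide over the outside of the legs (its own x), 42 mm deep (its own y; 50 mm at the feet, the lowest 12 mm), 52 mm high, plate 5 mm thick, so 46 mm clear between the legs. Origin: centre of its footprint, z up. Gripped from above over the legs, along its own x; may be absent
- saddle_large_label (a point): middle of the barcode label (30 x 22 mm, white with black bars) on the flat top of this saddle, 52 mm above its origin; axes as the saddle, z out of the label
- saddle_medium: the second smallest of the four hose saddles: steel plate bent to an upside-down U, standing on its two legs. 45 mm wide over the outside of the legs (its own x), 42 mm deep (its own y; 50 mm at the feet, the lowest 12 mm), 47 mm high, plate 5 mm thick, so 35 mm clear between the legs. Origin: centre of its footprint, z up. Gripped from above over the legs, along its own x; may be absent
- saddle_medium_label (a point): middle of the barcode label (30 x 22 mm, white with black bars) on the flat top of this saddle, 47 mm above its origin; axes as the saddle, z out of the label
- saddle_small: the smallest of the four hose saddles: steel plate bent to an upside-down U, standing on its two legs. 35 mm wide over the outside of the legs (its own x), 42 mm deep (its own y; 50 mm at the feet, the lowest 12 mm), 42 mm high, plate 5 mm thick, so 25 mm clear between the legs. Origin: centre of its footprint, z up. Gripped from above over the legs, along its own x; may be absent
- saddle_small_label (a point): middle of the barcode label (30 x 22 mm, white with black bars) on the flat top of this saddle, 42 mm above its origin; axes as the saddle, z out of the label
- scanner: wand-type barcode scanner, grey with black nose: a bar 150 mm long (x, nose at +x), 34 mm wide (y), 28 mm high (z), 0.18 kg. Origin: centre of its underside, below its middle, where it is gripped from above across the 34 mm, along its y (rubber part, 50 mm long). Starts in its stand
- scan_window (a point): the scanner's window in the nose, 81 mm ahead of the scanner's origin and 11 mm above its underside. The point's x axis is the reading beam: forwards and 45 degrees down, in the scanner's own x-z plane
- stand: fixed grey stand: base 150 x 80 x 8 mm with two open-topped forks at x = -50 and +50 mm, each 12 mm thick (x); the fork floors, on which the scanner lies, are 40 mm above the table, the cheeks rise to 56 mm and stand 42 mm apart (y). Origin: centre of the base underside; x along the scanner, to its nose; the scanner's origin lies 40 mm above it, axes alike
- rail: fixed rail: flat bar 14 mm wide (x), 400 mm long (y), on posts at y = -205 and +205 mm; bar top 160 mm, underside 134 mm above the table. Origin: on the table under the bar's middle. Three notches in its top near the -y end, at y = -165, -125, -85 mm, are 16 mm long (y), 12 mm deep. An end plate (50 mm wide, up to 185 mm high) stands at y = +178 mm
- notch0 (a point): middle of the floor of the outermost notch (148 mm above the table, 12 mm below the bar's top), where the stop starts; axes as the rail
- notch1 (a point): middle of the floor of the next notch, 40 mm further in; axes as the rail: where the stop belongs at the end
- row_mid (a point): on the bar's top, rail y = +40 mm: middle of the plain stretch on which the saddles are hung (room for four, 60 mm apart); axes as the rail
- collar (a point): on the bar's top, at the inner face of the end plate (rail y = +174 mm)
- stop: black stop: a 10 mm thick plate (its y, along the rail) riding astride the bar; axes as the rail. Origin: underside of its 44 mm wide bridge, which rests on a notch floor; two legs 18 mm apart reach 22 mm below that beside the bar; the tab to grip (26 mm wide, 10 mm thick) rises from 14 to 50 mm above the origin. The bar's top lies 12 mm above the origin; above it the stop shifts along
- union: stepped round steel pipe union, 38 mm wide, 36 mm high, bystander; origin: centre of its underside
- washer: thick steel ring, 44 mm wide, 12 mm high, bystander; origin: centre of its underside
- tin: open steel tin, 80 mm wide, 70 mm high, bystander; origin: centre of its underside
- grease_jar: white jar, 70 mm, bystander; origin: centre of its underside
- gauge: round pressure gauge lying face up, 60 mm wide, 29 mm high, bystander; origin: centre of its underside
Not all that is in view belongs to the job. Leave any green or pink look-alike of the saddle_xl alone.

How it is judged (in metres and radians):
On the way, in this order (a step that is already met when the one before it is completed fails the run):
1. the held scanner is aimed at the label of the largest saddle and kept on it for a second (x of saddle_xl_label in the frame of scan_window between 0.045 and 0.125 m and y of saddle_xl_label in the frame of scan_window between -0.012 and 0.012 m and z of saddle_xl_label in the frame of scan_window between -0.012 and 0.012 m and z of scan_window in the frame of saddle_xl_label above 0.02 m and angle between the x axis of scan_window and the z axis of saddle_xl_label, either way round below 1.05 rad and linear speed of saddle_xl below 0.03 m/s), for 1 s.
2. the held scanner is aimed at the label of the second largest saddle and kept on it for a second (x of saddle_large_label in the frame of scan_window between 0.045 and 0.125 m and y of saddle_large_label in the frame of scan_window between -0.012 and 0.012 m and z of saddle_large_label in the frame of scan_window between -0.012 and 0.012 m and z of scan_window in the frame of saddle_large_label above 0.02 m and angle between the x axis of scan_window and the z axis of saddle_large_label, either way round below 1.05 rad and linear speed of saddle_large below 0.03 m/s), for 1 s.
3. the held scanner is aimed at the label of the second smallest saddle and kept on it for a second (x of saddle_medium_label in the frame of scan_window between 0.045 and 0.125 m and y of saddle_medium_label in the frame of scan_window between -0.012 and 0.012 m and z of saddle_medium_label in the frame of scan_window between -0.012 and 0.012 m and z of scan_window in the frame of saddle_medium_label above 0.02 m and angle between the x axis of scan_window and the z axis of saddle_medium_label, either way round below 1.05 rad and linear speed of saddle_medium below 0.03 m/s), for 1 s.
4. the held scanner is aimed at the label of the smallest saddle and kept on it for a second (x of saddle_small_label in the frame of scan_window between 0.045 and 0.125 m and y of saddle_small_label in the frame of scan_window between -0.012 and 0.012 m and z of saddle_small_label in the frame of scan_window between -0.012 and 0.012 m and z of scan_window in the frame of saddle_small_label above 0.02 m and angle between the x axis of scan_window and the z axis of saddle_small_label, either way round below 1.05 rad and linear speed of saddle_small below 0.03 m/s), for 1 s.
5. the scanner lies back in its stand, released (x of scanner in the frame of stand between -0.025 and 0.025 m and y of scanner in the frame of stand between -0.01 and 0.01 m and z of scanner in the frame of stand between 0.033 and 0.046 m and angle between scanner's own z axis and vertical below 0.15 rad and contact force between scanner and the fingers below 0.1 N and linear speed of scanner below 0.03 m/s), for 0.2 s.
6. all saddles hang over the rail, with the stop still in its outermost notch (z of saddle_xl_label in the frame of rail between 0.145 and 0.185 m and x of saddle_xl_label in the frame of rail between -0.03 and 0.03 m and y of saddle_xl_label in the frame of rail between -0.096 and 0.155 m and angle between each of saddle_xl, saddle_large, saddle_medium, saddle_small's own z axis and vertical below 0.45 rad and angle between the y axis of each of saddle_xl, saddle_large, saddle_medium, saddle_small and the y axis of rail, either way round below 0.6 rad and contact force between each of saddle_xl, saddle_large, saddle_medium, saddle_small and rail above 0.2 N and contact force between each of saddle_xl, saddle_large, saddle_medium, saddle_small and the fingers below 0.1 N and linear speed of each of saddle_xl, saddle_large, saddle_medium, saddle_small below 0.05 m/s and z of saddle_large_label in the frame of rail between 0.145 and 0.185 m and x of saddle_large_label in the frame of rail between -0.03 and 0.03 m and y of saddle_large_label in the frame of rail between -0.096 and 0.155 m and z of saddle_medium_label in the frame of rail between 0.145 and 0.185 m and x of saddle_medium_label in the frame of rail between -0.03 and 0.03 m and y of saddle_medium_label in the frame of rail between -0.096 and 0.155 m and z of saddle_small_label in the frame of rail between 0.145 and 0.185 m and x of saddle_small_label in the frame of rail between -0.03 and 0.03 m and y of saddle_small_label in the frame of rail between -0.096 and 0.155 m and y of stop in the frame of notch0 between -0.006 and 0.006 m and z of stop in the frame of notch0 between -0.005 and 0.005 m and x of stop in the frame of notch0 between -0.008 and 0.008 m), for 0.2 s.
At the end, for the whole second after the job is handed in: Scanner in both forks of its stand (25 mm along); every saddle free on the bar, astride, between next notch and end plate (30 mm off centre, 0.45 rad tilt, 0.6 rad yaw); stop on the second notch's floor (6 mm along, 5 mm high); at rest. Scan: label 45-125 mm along the beam, 12 mm off, for 1 s (all of step 5 and z of saddle_xl_label in the frame of rail between 0.145 and 0.185 m and x of saddle_xl_label in the frame of rail between -0.03 and 0.03 m and y of saddle_xl_label in the frame of rail between -0.096 and 0.155 m and angle between each of saddle_xl, saddle_large, saddle_medium, saddle_small's own z axis and vertical below 0.45 rad and angle between the y axis of each of saddle_xl, saddle_large, saddle_medium, saddle_small and the y axis of rail, either way round below 0.6 rad and contact force between each of saddle_xl, saddle_large, saddle_medium, saddle_small and rail above 0.2 N and contact force between each of saddle_xl, saddle_large, saddle_medium, saddle_small and the fingers below 0.1 N and linear speed of each of saddle_xl, saddle_large, saddle_medium, saddle_small below 0.05 m/s and z of saddle_large_label in the frame of rail between 0.145 and 0.185 m and x of saddle_large_label in the frame of rail between -0.03 and 0.03 m and y of saddle_large_label in the frame of rail between -0.096 and 0.155 m and z of saddle_medium_label in the frame of rail between 0.145 and 0.185 m and x of saddle_medium_label in the frame of rail between -0.03 and 0.03 m and y of saddle_medium_label in the frame of rail between -0.096 and 0.155 m and z of saddle_small_label in the frame of rail between 0.145 and 0.185 m and x of saddle_small_label in the frame of rail between -0.03 and 0.03 m and y of saddle_small_label in the frame of rail between -0.096 and 0.155 m and y of stop in the frame of notch1 between -0.006 and 0.006 m and z of stop in the frame of notch1 between -0.005 and 0.005 m and x of stop in the frame of notch1 between -0.008 and 0.008 m and linear speed of stop below 0.03 m/s); the robot touches nothing.
It fails at once if a bystander is pushed more than 6 cm or knocked over (distance of any of union, washer, tin, grease_jar, gauge from where it was at the start of the episode above 0.06 m or angle between any of union, washer, tin, grease_jar, gauge's own z axis and vertical above 0.7 rad).
It fails at once if the scanner is dropped or laid on the table (height (world z) of scanner below 0.02 m).
It fails at once if the scanner touches a saddle (contact force between scanner and saddle_xl above 1.5 N or contact force between scanner and saddle_large above 1.5 N or contact force between scanner and saddle_medium above 1.5 N or contact force between scanner and saddle_small above 1.5 N).
It fails at once if the stop is taken off the rail (z of stop in the frame of rail above 0.182 m or z of stop in the frame of rail below 0.13 m).
Of saddle_xl, saddle_large, saddle_medium, saddle_small only 3 to 4 are there at a start; the rules pass over those that are not, and their reading is None.
At some moment in a run one of saddle_xl, saddle_large, saddle_medium, saddle_small may be knocked a few centimetres aside while the robot is not near it.
It also fails if it takes over 210 s, if anything falls off the work surface, if the arm or the gripper's body presses on something with over 40 N, if the wrist force passes 120 N, or if a joint passes its speed limit or range.

### The arm

A 7-joint arm with a two-finger parallel gripper is mounted at the origin on the work surface. World frame = base frame: x ahead of the robot, y to its left, z up, the work surface at z = 0. Lengths are in mm, angles in rad, forces in N, time in s.
With the tool pointing down it reaches from about 400 to 875 mm from the base axis. Payload 4.4 kg.
Tool frame: the origin (TCP) lies at the very end of the fingers, on their centre line; the grasp point (between the pads) lies 19 mm behind it; z points along the fingers, y is the direction in which the jaws open and shut (so a half turn about z gives the same grasp; the last joint's range is limited). The gripper opens to 85 mm and grips with 20 to 120 N. Pads are 22 mm wide; open, the fingers measure 114 mm over their backs; the gripper's body (76 mm by 85 mm) begins 54 mm behind the grasp point. The pads swing forward as they close: fully open they stand 13 mm farther back than shut.
Start: joints at [-1.297, 0.628, 0.038, 1.517, -0.027, 0.996, -0.02], TCP at [216.621, 612.857, 231.313] pointing down, gripper open.
Joint ranges: [-3.06, 3.06], [-0.37, 2.12], [-1.25, 1.32], [0.18, 2.47], [-1.1, 4.24], [0.23, 1.98], [-2.94, 2.94]. Speed limits (rad/s): [2.57, 2.57, 3.14, 3.14, 3.14, 3.14, 3.14].

### API

Orientations are given as [roll, pitch, yaw] about the fixed x, y, z axes, in that order (R = Rz(yaw) Ry(pitch) Rx(roll)).
In Python, from cell import read_state, get_image, calibration, finish_job gives the robot as it stands. The module is installed in compiled form; this text tells all that it offers.
- The arm moves only by the tool apply_moves, never from a script. Its argument "increments" is a list of rows, each an object of numbers: "tx", "ty", "tz": the shift along the world's x, y, z in m; "rx", "ry", "rz": the turn, a rotation vector about the world's x, y, z in units of 5 degrees (1.0 is 5 degrees); "claw": the finger opening in m, from 0 to 0.0854. In form: [{"tx": .., "ty": .., "tz": .., "rx": .., "ry": .., "rz": .., "claw": ..}, ...]. A call has 1 to 12 rows; each row is the pose to reach, as a shift and turn from the pose commanded when the call began; what a row does not reach only later rows make up. A row lasts 1/10 s, in which the tool goes at most 50 mm and 8.59 degrees, less where a joint would pass 70% of its speed; a pose out of reach is approached as far as the arm can. A call with a gripper value outside its range is refused whole. The fingers move at their own pace and stop on an object; the grip force is fixed at half the most. Time passes only in rows, so rows that repeat a pose let the fingers close. It gives the time, the measured TCP pose, the force and the opening at its end, in the units of the state.
- read_state(): the state, without advancing time (a new reading comes with each control period).
- get_image(name): name is "scene" or "top" or "wrist"; returns the picture (480x640x3 uint8, red, green, blue); there is no depth.
- calibration(name): a dict with "camera_matrix" (3x3 intrinsics, pixels), "origin" and "attitude" of the camera in the world. Camera axes: x right, y up, looking along -z (the intrinsics and any distortion apply to the point x, -y, -z); pixel columns grow to the right and rows downward; lengths in mm; the calibration is good to about 2 mm. A picture is of the moment at which its call begins: read the wrist's pose just before it. calibration takes no time and is no camera call; for the wrist camera it gives the pose at the moment of the call.
- finish_job(): hands the job in, once; it reports no verdict.
The state is a dict: "clock": time; "qpos": joint angles; "qd": joint speeds; "tau": joint torques, N m; "eef_pos": TCP position; "tool_rot": TCP orientation; "force": force on the tool from outside, world axes, zero at the start; "torque": the same for the moment, N m; "width": finger opening in mm.
Only numpy, scipy, OpenCV 4.12 (cv2) and the standard library are available. Lean on these libraries where they do the work, as an engineer would, in place of code of your own. Each camera call takes 0.05 s, during which the arm holds its last target. There are 200 camera calls.

## Working session

There is one attempt and no reset: what is moved stays moved. The work goes in short steps, Python scripts to look and compute and a tool call to move; the robot and the scene stay as the last step left them, time stands still between calls to the robot, and variables do not carry over. Pictures are saved under pics/ and viewed, about 12 in all and at most 16, crops included, and the job is handed in when it is done.

Besides the shell and the picture viewer there is one more tool, called by a JSON object that holds its "fn" and its "kwargs". apply_moves: Moves the arm, as the interface text tells. Its arguments: {"type":"object","properties":{"increments":{"type":"array"}},"required":["increments"]}

```bash
mkdir -p pics
python3 - <<'E'
from cell import *
import cv2
for n in ("top","scene"):
    c=calibration(n); print(n,c)
    cv2.imwrite(f"pics/{n}0.png",get_image(n)[:,:,::-1])
s=read_state(); print(s)
E
```

```text
top {'camera_matrix': array([[552.99939551,   0.        , 317.16817655],
       [  0.        , 552.99939551, 239.44322972],
       [  0.        ,   0.        ,   1.        ]]), 'origin': array([ 398.74177639,  -41.54513091, 1156.29806114]), 'attitude': array([ 9.82026976e-02, -7.25339710e-04, -1.59637284e+00])}
scene {'camera_matrix': array([[592.95971195,   0.        , 310.77288585],
       [  0.        , 592.95971195, 241.55156031],
       [  0.        ,   0.        ,   1.        ]]), 'origin': array([1078.49927148, -592.28256908, 1177.92498753]), 'attitude': array([0.63745971, 0.00996893, 0.78887829])}
{'clock': 0.1, 'qpos': array([-1.29675739,  0.62924366,  0.03840968,  1.51821674, -0.0269825 ,
        0.99624059, -0.02002   ]), 'qd': array([-0.00014376, -0.00160747,  0.00111312, -0.00285025, -0.00033711,
        0.00091773,  0.00030353]), 'tau': array([ 3.86237749e-03, -5.64532542e+01,  1.23083699e+00, -1.93972385e+01,
        1.12885761e-02,  5.44999246e-03, -7.13484098e-07]), 'eef_pos': array([216.45267635, 612.36020765, 230.50322533]), 'tool_rot': array([-3.14000116e+00,  7.76272438e-06,  2.80177278e+00]), 'force': array([-0.076925  , -0.57542429, -0.02128634]), 'torque': array([ 0.03866387, -0.03212415, -0.00654028]), 'width': 85.70917635344726}
```

View pics/top0.png

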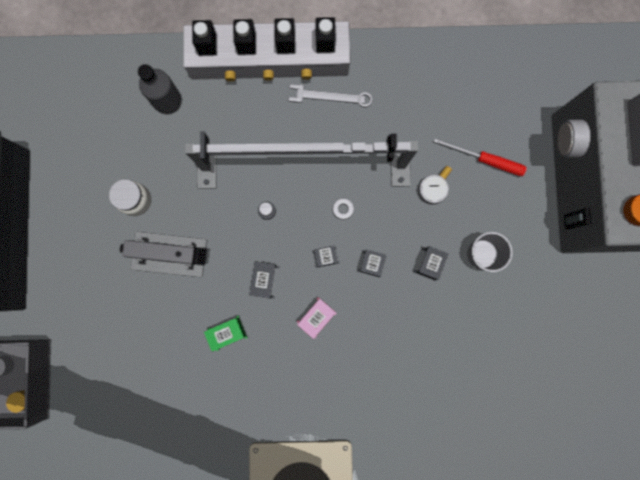

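View pics/scene0.png

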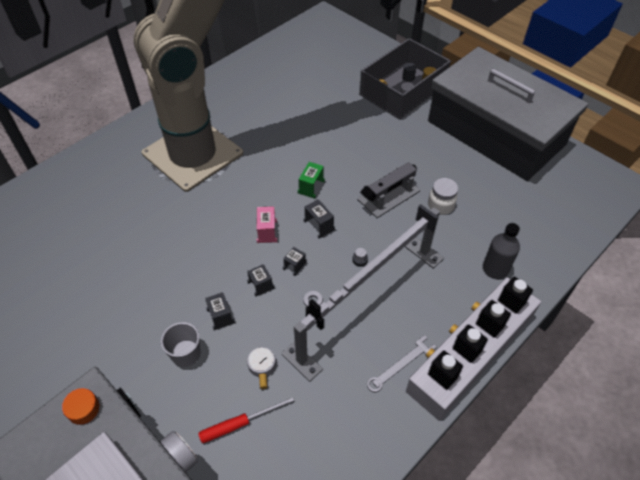

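```bash
cat > h.py <<'E'
import numpy as np, cv2
from scipy.spatial.transform import Rotation as R
from cell import *
def ray(n,uv,c=None):
    c=c or calibration(n); K=c["camera_matrix"]; uv=np.atleast_2d(np.asarray(uv,float))
    p=np.c_[uv,np.ones(len(uv))]@np.linalg.inv(K).T
    d=p*[1,-1,-1]
    return np.array(c["origin"]),R.from_euler("xyz",c["attitude"]).apply(d)
def plane(n,uv,z,c=None):
    o,d=ray(n,uv,c); return o+d*((z-o[2])/d[:,2])[:,None]
def proj(n,P,c=None):
    c=c or calibration(n)
    q=R.from_euler("xyz",c["attitude"]).inv().apply(np.atleast_2d(P)-c["origin"])*[1,-1,-1]
    q=q@c["camera_matrix"].T; return q[:,:2]/q[:,2:]
E
python3 - <<'E'
from h import *
im=cv2.imread("pics/top0.png")
b=im[225:320,225:465]
cv2.imwrite("pics/crop1.png",np.vstack([cv2.resize(b,None,fx=3.3,fy=3.3,interpolation=cv2.INTER_CUBIC),cv2.resize(im[115:285,100:430],(792,280))[:, :]]) if False else cv2.resize(b,None,fx=3.3,fy=3.3,interpolation=cv2.INTER_CUBIC))
g=cv2.cvtColor(im,cv2.COLOR_BGR2GRAY)
m=(g>140).astype(np.uint8); m=cv2.morphologyEx(m,cv2.MORPH_CLOSE,np.ones((5,5)))
for c in cv2.findContours(m,cv2.RETR_EXTERNAL,cv2.CHAIN_APPROX_NONE)[0]:
    a=cv2.contourArea(c)
    if a>60:
        r=cv2.minAreaRect(c); print("light",np.round(r[0],1),np.round(r[1],1),round(r[2]),plane("top",[r[0]],50).round()[0])
b=cv2.resize(im[110:290,100:440],(800,424),interpolation=cv2.INTER_CUBIC)
cv2.imwrite("pics/crop2.png",b)
E
```

```text
light [320.1 456.6] [81.7 40. ] 12 [ 85. -40.  50.]
light [223.  334.5] [13.2 17.1] 68 [324. 146.  50.]
light [316.4 318.6] [22.2 35.2] 41 [350. -40.  50.]
light [261.7 279.5] [11.5 15.3] 9 [430.  68.  50.]
light [373.1 262.5] [11.7 15.4] 16 [ 459. -156.   50.]
light [433.7 262.4] [11.5 15. ] 22 [ 456. -277.   50.]
light [325.7 255.6] [15.1 11.4] 79 [475. -61.  50.]
light [492.5 251.7] [40.5 39.4] 56 [ 474. -396.   50.]
light [265.  208.5] [11. 12.] 90 [573.  59.  50.]
light [343. 208.] [20. 20.] 90 [570. -99.  50.]
light [126.4 195.9] [36.6 31.1] 34 [606. 339.  50.]
light [206.5 179.5] [13. 15.] 90 [636. 176.  50.]
light [434.6 184.7] [27.4 34.7] 2 [ 613. -286.   50.]
light [400.6 176.5] [16.1 15.9] 86 [ 632. -218.   50.]
light [296.5 146.5] [  9. 179.] 90 [700.  -8.  50.]
light [406.5 145. ] [ 8. 19.] 90 [ 697. -233.   50.]
light [456.2 146.9] [46.5  2.5] 19 [ 690. -334.   50.]
light [581.  135.3] [16.6 24.4] 6 [ 708. -591.   50.]
light [330.5  96.3] [83.  16.6] 6 [804. -80.  50.]
light [533.5  11. ] [22. 53.] 90 [ 977. -511.   50.]
light [444.5  13. ] [26. 93.] 90 [ 977. -324.   50.]
light [280.5  33. ] [ 66. 195.] 90 [942.  20.  50.]
light [29.5 17. ] [34. 59.] 90 [991. 545.  50.]
```

View pics/crop1.png

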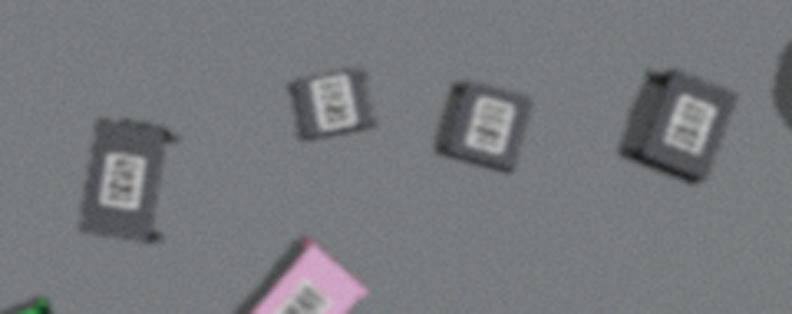

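View pics/crop2.png

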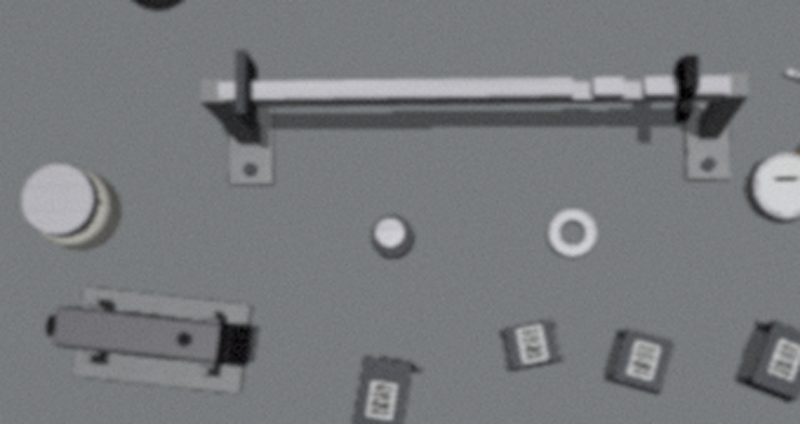

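```bash
cat >> h.py <<'E'
H=dict(xl=58,large=52,medium=47,small=42)
G=dict(xl=(430,68),large=(456,-277),medium=(459,-156),small=(475,-61))
def labels(im,n="top",c=None,guess=G,rad=70,thr=140):
    c=c or calibration(n)
    g=cv2.cvtColor(im,cv2.COLOR_RGB2GRAY); s=cv2.cvtColor(im,cv2.COLOR_RGB2HSV)[:,:,1]
    m=((g>thr)&(s<60)).astype(np.uint8); k=5 if n=="top" else 15
    m=cv2.morphologyEx(m,cv2.MORPH_CLOSE,np.ones((k,k)))
    out={}
    for ct in cv2.findContours(m,cv2.RETR_EXTERNAL,cv2.CHAIN_APPROX_NONE)[0]:
        r=cv2.minAreaRect(ct)
        if min(r[1])<5: continue
        for k,z in H.items():
            if k not in guess: continue
            q=plane(n,cv2.boxPoints(r),z,c); e=[q[1]-q[0],q[2]-q[1]]
            L=[np.linalg.norm(v) for v in e]; p=q.mean(0)
            if not(23<max(L)<37 and 16<min(L)<29): continue
            d=np.hypot(*(p[:2]-guess[k]))
            if d<rad and (k not in out or d<out[k][0]):
                v=e[int(np.argmax(L))]; v=v*np.sign(v[0])
                out[k]=(round(d),p[:2].round(1),round(float(np.degrees(np.arctan2(v[1],v[0]))),1),np.round(sorted(L),1))
    return out
E
python3 - <<'E'
from h import *
im=cv2.imread("pics/top0.png")[:,:,::-1].copy()
for k,v in labels(im).items(): print(k,v)
# scanner/stand
f=lambda u,v:(100+u/2.353,110+v/2.356)
print("stand corners",plane("top",[f(84,290),f(253,305),f(240,391),f(75,375)],8).round())
print("scanner body ends", plane("top",[f(52,325),f(222,343),f(255,345),f(185,340)],68).round())
print("plate/stop", plane("top",[f(250,88),f(685,87)],160).round(), plane("top",[f(205,90),f(745,86)],160).round())
g=cv2.cvtColor(im,cv2.COLOR_RGB2GRAY)
for col in (215,250,290,335,360,382,405):
    x=g[135:165,col].astype(int); i=np.where(x>140)[0]+135; print(col,i.min(),i.max(),plane("top",[(col,i.mean())],160).round(1))
print(g[144:152,335:400].mean(0).astype(int))
E
```

```text
xl (1, array([429.9,  66.7]), -10.3, array([22.9, 30.2]))
medium (0, array([ 458.7, -156.2]), -17.9, array([23.4, 31. ]))
large (1, array([ 455.5, -276.7]), -24.2, array([22.9, 30.3]))
small (1, array([475.4, -61.6]), 9.7, array([23. , 30.5]))
stand corners [[535. 333.   8.]
 [518. 183.   8.]
 [442. 195.   8.]
 [460. 341.   8.]]
scanner body ends [[499. 340.  68.]
 [480. 198.  68.]
 [478. 170.  68.]
 [483. 229.  68.]]
plate/stop [[ 672.  155.  160.]
 [ 664. -185.  160.]] [[ 672.  190.  160.]
 [ 664. -232.  160.]]
215 144 151 [[671.6 138.8 160. ]]
250 143 150 [[671.8  74.4 160. ]]
290 143 150 [[670.    0.8 160. ]]
335 142 149 [[669.8 -82.  160. ]]
360 142 149 [[ 668.6 -128.1  160. ]]
382 142 149 [[ 667.6 -168.6  160. ]]
405 141 149 [[ 667.4 -210.9  160. ]]
[166 166 167 166 167 167 168 168 174 178 179 178 180 179 175 157 140 143
 159 165 166 166 166 166 165 165 165 165 166 170 173 176 176 176 176 175
 170 152 133 142 158 163 163 163 163 163 163 162 161 161 154 134  98  55
  18   9  17  21  24  35  58  98 132 152 155]
```

{"fn": "apply_moves", "kwargs": {"increments": [{"tx": 0.273,"ty": -0.348,"tz": 0.03,"rz": -15.4,"claw": 0.0854},{"tx": 0.273,"ty": -0.348,"tz": 0.03,"rz": -15.4,"claw": 0.0854},{"tx": 0.273,"ty": -0.348,"tz": 0.03,"rz": -15.4,"claw": 0.0854},{"tx": 0.273,"ty": -0.348,"tz": 0.03,"rz": -15.4,"claw": 0.0854},{"tx": 0.273,"ty": -0.348,"tz": 0.03,"rz": -15.4,"claw": 0.0854},{"tx": 0.273,"ty": -0.348,"tz": 0.03,"rz": -15.4,"claw": 0.0854},{"tx": 0.273,"ty": -0.348,"tz": 0.03,"rz": -15.4,"claw": 0.0854},{"tx": 0.273,"ty": -0.348,"tz": 0.03,"rz": -15.4,"claw": 0.0854},{"tx": 0.273,"ty": -0.348,"tz": 0.03,"rz": -15.4,"claw": 0.0854},{"tx": 0.273,"ty": -0.348,"tz": 0.03,"rz": -15.4,"claw": 0.0854},{"tx": 0.273,"ty": -0.348,"tz": 0.03,"rz": -15.4,"claw": 0.0854},{"tx": 0.273,"ty": -0.348,"tz": 0.03,"rz": -15.4,"claw": 0.0854}]}}

```text
$.increments[0]: bad value
```

Run:
```python
from h import *
s=read_state(); print(s["clock"],s["eef_pos"],s["tool_rot"],s["qpos"].round(2))
print(calibration("wrist"))
cv2.imwrite("pics/w1.png",get_image("wrist")[:,:,::-1])
t=get_image("top"); print(labels(t))
```

```text
0.1 [216.45267635 612.36020765 230.50322533] [-3.14000116e+00  7.76272438e-06  2.80177278e+00] [-1.3   0.63  0.04  1.52 -0.03  1.   -0.02]
{'camera_matrix': array([[376.458049  ,   0.        , 317.35160306],
       [  0.        , 376.458049  , 235.65756869],
       [  0.        ,   0.        ,   1.        ]]), 'origin': array([141.32946569, 638.18951969, 372.99858487]), 'attitude': array([-0.31540854,  0.00209727,  1.23120486])}
{'xl': (1, array([429.8,  66.8]), -9.0, array([22.8, 29.9])), 'large': (1, array([ 455.5, -276.7]), -24.2, array([22.9, 30.3])), 'medium': (0, array([ 458.6, -156.3]), -17.2, array([22.9, 30.7])), 'small': (1, array([475.4, -61.6]), 9.7, array([23. , 30.5]))}
```

View pics/w1.png

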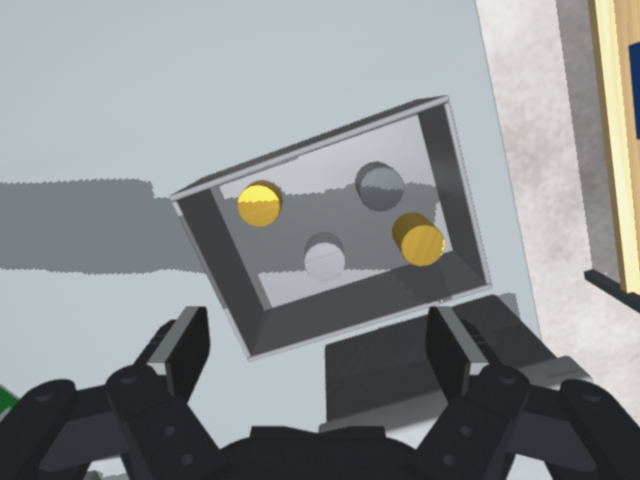

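{"fn": "apply_moves", "kwargs": {"increments": [{"tx": 0.05,"ty": -0.06,"tz": 0.03,"rx": 0,"ry": 0,"rz": -2,"claw": 0.085},{"tx": 0.273,"ty": -0.348,"tz": 0.03,"rx": 0,"ry": 0,"rz": -15.4,"claw": 0.085},{"tx": 0.273,"ty": -0.348,"tz": 0.03,"rx": 0,"ry": 0,"rz": -15.4,"claw": 0.085},{"tx": 0.273,"ty": -0.348,"tz": 0.03,"rx": 0,"ry": 0,"rz": -15.4,"claw": 0.085},{"tx": 0.273,"ty": -0.348,"tz": 0.03,"rx": 0,"ry": 0,"rz": -15.4,"claw": 0.085},{"tx": 0.273,"ty": -0.348,"tz": 0.03,"rx": 0,"ry": 0,"rz": -15.4,"claw": 0.085},{"tx": 0.273,"ty": -0.348,"tz": 0.03,"rx": 0,"ry": 0,"rz": -15.4,"claw": 0.085},{"tx": 0.273,"ty": -0.348,"tz": 0.03,"rx": 0,"ry": 0,"rz": -15.4,"claw": 0.085},{"tx": 0.273,"ty": -0.348,"tz": 0.03,"rx": 0,"ry": 0,"rz": -15.4,"claw": 0.085},{"tx": 0.273,"ty": -0.348,"tz": 0.03,"rx": 0,"ry": 0,"rz": -15.4,"claw": 0.085},{"tx": 0.273,"ty": -0.348,"tz": 0.03,"rx": 0,"ry": 0,"rz": -15.4,"claw": 0.085},{"tx": 0.273,"ty": -0.348,"tz": 0.03,"rx": 0,"ry": 0,"rz": -15.4,"claw": 0.085}]}}

```text
clock: 1.4
eef_pos: [488.6, 266.2, 261.0]
tool_rot: [-3.14, -0.001, 1.461]
force: [-0.4, 0.3, -0.2]
width: 85.1
```

Run:
```python
from h import *
s=read_state(); print(s["eef_pos"],s["tool_rot"])
c=calibration("wrist"); print(c["origin"],c["attitude"])
cv2.imwrite("pics/w2.png",get_image("wrist")[:,:,::-1])
for z in (68,8): print(proj("wrist",[[490,265,z],[498,340,z],[480,189,z]],c).round())
```

```text
[488.58854798 266.23062206 260.99217933] [-3.14023201e+00 -5.61793582e-04  1.46060465e+00]
[497.29554405 344.28462199 403.55862429] [-0.31489356  0.00105783 -0.11005228]
[[319. 205.]
 [319. 118.]
 [318. 281.]]
[[319. 192.]
 [319. 117.]
 [318. 259.]]
```

View pics/w2.png

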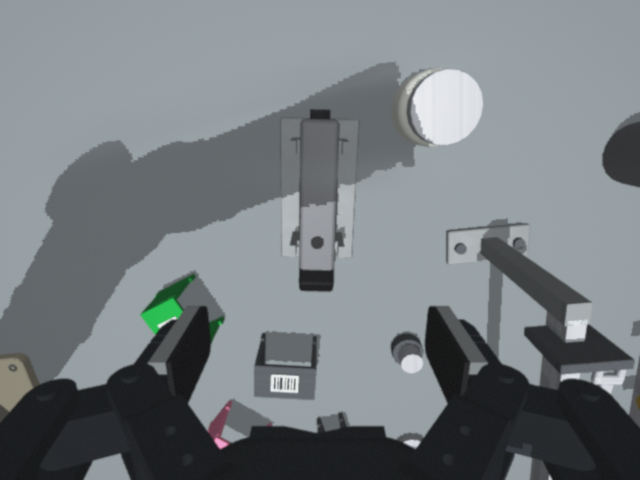

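{"fn": "apply_moves", "kwargs": {"increments": [{"tx": 0,"ty": 0,"tz": -0.05,"rx": 0,"ry": 0,"rz": 0,"claw": 0.06},{"tx": 0,"ty": 0,"tz": -0.1,"rx": 0,"ry": 0,"rz": 0,"claw": 0.06},{"tx": 0,"ty": 0,"tz": -0.15,"rx": 0,"ry": 0,"rz": 0,"claw": 0.06},{"tx": 0,"ty": 0,"tz": -0.19,"rx": 0,"ry": 0,"rz": 0,"claw": 0.06},{"tx": 0,"ty": 0,"tz": -0.215,"rx": 0,"ry": 0,"rz": 0,"claw": 0.06},{"tx": 0,"ty": 0,"tz": -0.228,"rx": 0,"ry": 0,"rz": 0,"claw": 0.06},{"tx": 0,"ty": 0,"tz": -0.228,"rx": 0,"ry": 0,"rz": 0,"claw": 0.06},{"tx": 0,"ty": 0,"tz": -0.228,"rx": 0,"ry": 0,"rz": 0,"claw": 0.02},{"tx": 0,"ty": 0,"tz": -0.228,"rx": 0,"ry": 0,"rz": 0,"claw": 0.02},{"tx": 0,"ty": 0,"tz": -0.228,"rx": 0,"ry": 0,"rz": 0,"claw": 0.02},{"tx": 0,"ty": 0,"tz": -0.228,"rx": 0,"ry": 0,"rz": 0,"claw": 0.02},{"tx": 0,"ty": 0,"tz": -0.228,"rx": 0,"ry": 0,"rz": 0,"claw": 0.02}]}}

```text
clock: 2.65
eef_pos: [490.6, 265.7, 35.0]
tool_rot: [3.139, -0.002, 1.458]
force: [-0.7, 1.6, 7.1]
width: 33.1
```

{"fn": "apply_moves", "kwargs": {"increments": [{"tx": 0,"ty": 0,"tz": 0,"rx": 0,"ry": 0,"rz": 0,"claw": 0.02},{"tx": 0,"ty": 0,"tz": 0,"rx": 0,"ry": 0,"rz": 0,"claw": 0.02},{"tx": 0,"ty": 0,"tz": 0,"rx": 0,"ry": 0,"rz": 0,"claw": 0.02}]}}

```text
clock: 2.95
eef_pos: [490.6, 265.7, 35.0]
tool_rot: [3.139, -0.002, 1.458]
force: [-0.7, 0.8, 6.9]
width: 33.8
```

{"fn": "apply_moves", "kwargs": {"increments": [{"tx": 0,"ty": 0,"tz": 0.02,"rx": 0,"ry": 0,"rz": 0,"claw": 0.02},{"tx": 0,"ty": 0,"tz": 0.05,"rx": 0,"ry": 0,"rz": 0,"claw": 0.02},{"tx": 0,"ty": 0,"tz": 0.09,"rx": 0,"ry": 0,"rz": 0,"claw": 0.02},{"tx": -0.01,"ty": -0.02,"tz": 0.11,"rx": 0,"ry": 0,"rz": 0,"claw": 0.02},{"tx": -0.03,"ty": -0.045,"tz": 0.1,"rx": 0,"ry": 0,"rz": 0,"claw": 0.02},{"tx": -0.044,"ty": -0.058,"tz": 0.08,"rx": 0,"ry": 0,"rz": 0,"claw": 0.02},{"tx": -0.044,"ty": -0.058,"tz": 0.07,"rx": 0,"ry": 0,"rz": 0,"claw": 0.02},{"tx": -0.044,"ty": -0.058,"tz": 0.07,"rx": 0,"ry": 0,"rz": 0,"claw": 0.02},{"tx": -0.044,"ty": -0.058,"tz": 0.07,"rx": 0,"ry": 0,"rz": 0,"claw": 0.02}]}}

```text
clock: 3.85
eef_pos: [446.7, 207.6, 103.6]
tool_rot: [3.14, -0.001, 1.458]
force: [-1.0, 0.2, -2.4]
width: 33.3
```

Run:
```python
from h import *
s=read_state(); print(s["clock"],s["eef_pos"].round(1),s["tool_rot"].round(3))
cv2.imwrite("pics/scan1s.png",get_image("scene")[200-100:400-100,250:450][:,:,::-1].repeat(4,0).repeat(4,1)[:600])
t=get_image("top"); cv2.imwrite("pics/scan1t.png",t[:,:,::-1]); print(labels(t))
cv2.imwrite("pics/both.png",cv2.resize(np.hstack([cv2.imread("pics/scan1t.png")[170:320,120:320],cv2.imread("pics/scan1s.png")[::4,::4][:150]]),(800,300),interpolation=cv2.INTER_CUBIC))
```

```text
3.85 [446.7 207.6 103.6] [ 3.140e+00 -1.000e-03  1.458e+00]
{'xl': (1, array([430.2,  66.9]), -9.0, array([23.6, 31.3])), 'large': (0, array([ 455.9, -276.8]), -23.0, array([24.2, 31.4])), 'medium': (0, array([ 458.8, -156.4]), -17.9, array([23.7, 31.3])), 'small': (1, array([475.4, -61.6]), 9.7, array([23.8, 31.3]))}
```

View pics/both.png

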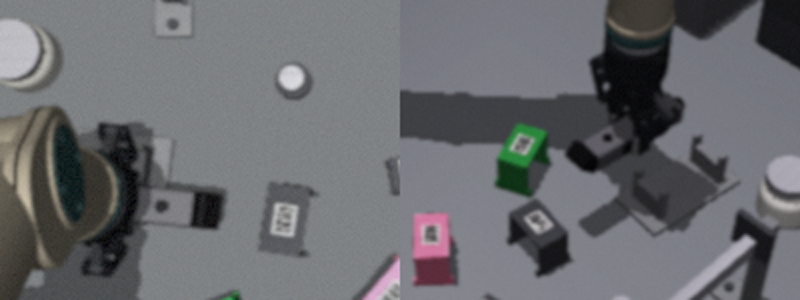

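{"fn": "apply_moves", "kwargs": {"increments": [{"tx": 0,"ty": 0,"tz": 0,"rx": 0,"ry": 0,"rz": 0,"claw": 0.02},{"tx": 0,"ty": 0,"tz": 0,"rx": 0,"ry": 0,"rz": 0,"claw": 0.02},{"tx": 0,"ty": 0,"tz": 0,"rx": 0,"ry": 0,"rz": 0,"claw": 0.02},{"tx": 0,"ty": 0,"tz": 0,"rx": 0,"ry": 0,"rz": 0,"claw": 0.02},{"tx": 0,"ty": 0,"tz": 0,"rx": 0,"ry": 0,"rz": 0,"claw": 0.02},{"tx": 0,"ty": 0,"tz": 0,"rx": 0,"ry": 0,"rz": 0,"claw": 0.02},{"tx": 0,"ty": 0,"tz": 0,"rx": 0,"ry": 0,"rz": 0,"claw": 0.02},{"tx": 0,"ty": 0,"tz": 0,"rx": 0,"ry": 0,"rz": 0,"claw": 0.02},{"tx": 0,"ty": 0,"tz": 0,"rx": 0,"ry": 0,"rz": 0,"claw": 0.02},{"tx": 0,"ty": 0,"tz": 0,"rx": 0,"ry": 0,"rz": 0,"claw": 0.02},{"tx": 0,"ty": 0,"tz": 0,"rx": 0,"ry": 0,"rz": 0,"claw": 0.02},{"tx": 0,"ty": 0,"tz": 0,"rx": 0,"ry": 0,"rz": 0,"claw": 0.02}]}}

```text
clock: 5.15
eef_pos: [445.6, 206.8, 103.3]
tool_rot: [-3.142, -0.0, 1.458]
force: [0.0, -0.4, -1.9]
width: 33.1
```

{"fn": "apply_moves", "kwargs": {"increments": [{"tx": 0,"ty": 0,"tz": 0,"rx": 0,"ry": 0,"rz": 0,"claw": 0.02},{"tx": 0,"ty": 0,"tz": 0,"rx": 0,"ry": 0,"rz": 0,"claw": 0.02},{"tx": 0,"ty": 0,"tz": 0,"rx": 0,"ry": 0,"rz": 0,"claw": 0.02}]}}

```text
clock: 5.45
eef_pos: [445.6, 206.9, 103.3]
tool_rot: [-3.142, -0.0, 1.458]
force: [-0.1, -0.2, -2.7]
width: 33.2
```

{"fn": "apply_moves", "kwargs": {"increments": [{"tx": 0.005,"ty": -0.03,"tz": 0.03,"rx": 0,"ry": 0,"rz": 0,"claw": 0.02},{"tx": 0.01,"ty": -0.07,"tz": 0.03,"rx": 0,"ry": 0,"rz": 0,"claw": 0.02},{"tx": 0.015,"ty": -0.115,"tz": 0.03,"rx": 0,"ry": 0,"rz": 0,"claw": 0.02},{"tx": 0.02,"ty": -0.16,"tz": 0.03,"rx": 0,"ry": 0,"rz": 0,"claw": 0.02},{"tx": 0.026,"ty": -0.205,"tz": 0.03,"rx": 0,"ry": 0,"rz": 0,"claw": 0.02},{"tx": 0.026,"ty": -0.25,"tz": 0.03,"rx": 0,"ry": 0,"rz": 0,"claw": 0.02},{"tx": 0.026,"ty": -0.29,"tz": 0.02,"rx": 0,"ry": 0,"rz": 0,"claw": 0.02},{"tx": 0.026,"ty": -0.325,"tz": 0.0,"rx": 0,"ry": 0,"rz": 0,"claw": 0.02},{"tx": 0.026,"ty": -0.3436,"tz": -0.006,"rx": 0,"ry": 0,"rz": 0,"claw": 0.02},{"tx": 0.026,"ty": -0.3436,"tz": -0.006,"rx": 0,"ry": 0,"rz": 0,"claw": 0.02},{"tx": 0.026,"ty": -0.3436,"tz": -0.006,"rx": 0,"ry": 0,"rz": 0,"claw": 0.02},{"tx": 0.026,"ty": -0.3436,"tz": -0.006,"rx": 0,"ry": 0,"rz": 0,"claw": 0.02}]}}

```text
clock: 6.65
eef_pos: [471.9, -135.2, 97.6]
tool_rot: [3.141, -0.001, 1.46]
force: [-0.6, 0.3, -2.3]
width: 33.2
```

```bash
cat > chk.py <<'E'
from h import *
import sys
s=read_state(); print(s["clock"],s["eef_pos"].round(1),s["tool_rot"].round(3),s["width"])
L=labels(get_image("top"),guess={k:G[k] for k in (sys.argv[2:] or G)})
for k,v in L.items(): print(k,v)
k=sys.argv[1]
if k in L:
    T=R.from_euler("xyz",s["tool_rot"]); x=-T.apply([1,0,0]); o=s["eef_pos"]+T.apply([0,0,-5]); z=-T.apply([0,0,1])
    w=o+81*x+11*z; d=np.r_[L[k][1],H[k]]-w; bx=(x-z)/2**.5; bz=(x+z)/2**.5
    print("beam x,y,z:",(d@bx).round(1),(d@np.cross(z,x)).round(1),(d@bz).round(1))
E
python3 chk.py large
```

```text
6.65 [ 471.9 -135.2   97.6] [ 3.141e+00 -1.000e-03  1.460e+00] 33.23984734369066
large (1, array([ 455.8, -276.4]), -23.0, array([23.5, 30.9]))
beam x,y,z: 86.7 -0.4 -0.2
```

{"fn": "apply_moves", "kwargs": {"increments": [{"tx": 0,"ty": 0,"tz": 0,"rx": 0,"ry": 0,"rz": 0,"claw": 0.02},{"tx": 0,"ty": 0,"tz": 0,"rx": 0,"ry": 0,"rz": 0,"claw": 0.02},{"tx": 0,"ty": 0,"tz": 0,"rx": 0,"ry": 0,"rz": 0,"claw": 0.02},{"tx": 0,"ty": 0,"tz": 0,"rx": 0,"ry": 0,"rz": 0,"claw": 0.02},{"tx": 0,"ty": 0,"tz": 0,"rx": 0,"ry": 0,"rz": 0,"claw": 0.02},{"tx": 0,"ty": 0,"tz": 0,"rx": 0,"ry": 0,"rz": 0,"claw": 0.02},{"tx": 0,"ty": 0,"tz": 0,"rx": 0,"ry": 0,"rz": 0,"claw": 0.02},{"tx": 0,"ty": 0,"tz": 0,"rx": 0,"ry": 0,"rz": 0,"claw": 0.02},{"tx": 0,"ty": 0,"tz": 0,"rx": 0,"ry": 0,"rz": 0,"claw": 0.02},{"tx": 0,"ty": 0,"tz": 0,"rx": 0,"ry": 0,"rz": 0,"claw": 0.02},{"tx": 0,"ty": 0,"tz": 0,"rx": 0,"ry": 0,"rz": 0,"claw": 0.02},{"tx": 0,"ty": 0,"tz": 0,"rx": 0,"ry": 0,"rz": 0,"claw": 0.02}]}}

```text
clock: 7.9
eef_pos: [471.6, -136.7, 97.3]
tool_rot: [3.142, -0.0, 1.458]
force: [0.3, -0.4, -2.9]
width: 33.2
```

```bash
python3 chk.py large
```

```text
7.9 [ 471.6 -136.7   97.3] [ 3.142 -0.     1.458] 33.18841215402112
```

Run:
```python
from h import *
t=get_image("top"); print(read_state()["clock"],labels(t,rad=150))
for th in (120,130,150): print(th,labels(t,thr=th))
cv2.imwrite("pics/t3.png",cv2.resize(t[200:320,200:480][:,:,::-1],(800,343),interpolation=cv2.INTER_CUBIC))
```

```text
8.0 {'xl': (131, array([324.1, 144.5]), -68.3, array([22.1, 31.2]))}
120 {}
130 {}
150 {'large': (0, array([ 456.2, -276.7]), -20.9, array([23.9, 29.9]))}
```

View pics/t3.png

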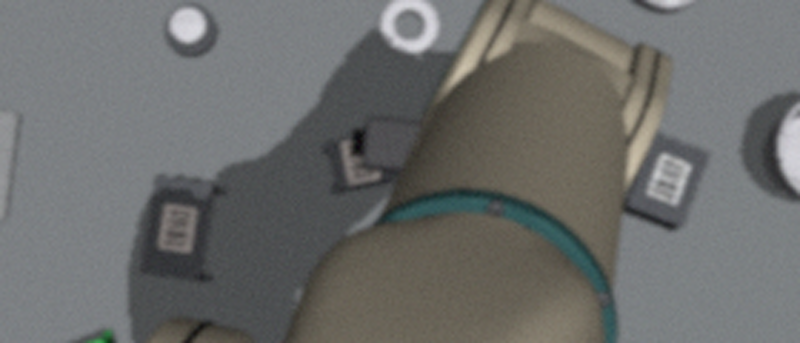

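Run:
```python
s=open("h.py").read().replace("def labels(im","def labels1(im")
s+='''
def labels(im,**k):
    out={}
    for t in (80,95,110,125,140,155):
        for q,v in labels1(im,thr=t,**k).items():
            e=abs(v[3][0]-22)+abs(v[3][1]-30)
            if q not in out or e<out[q][-1]: out[q]=v+(round(e,1),)
    return out
'''
open("h.py","w").write(s)
```

{"fn": "apply_moves", "kwargs": {"increments": [{"tx": 0,"ty": 0.02,"tz": 0.02,"rx": 0,"ry": 0,"rz": 0,"claw": 0.02},{"tx": 0.003,"ty": 0.06,"tz": 0.03,"rx": 0,"ry": 0,"rz": 0,"claw": 0.02},{"tx": 0.003,"ty": 0.1,"tz": 0.015,"rx": 0,"ry": 0,"rz": 0,"claw": 0.02},{"tx": 0.003,"ty": 0.1205,"tz": -0.005,"rx": 0,"ry": 0,"rz": 0,"claw": 0.02},{"tx": 0.003,"ty": 0.1205,"tz": -0.005,"rx": 0,"ry": 0,"rz": 0,"claw": 0.02},{"tx": 0.003,"ty": 0.1205,"tz": -0.005,"rx": 0,"ry": 0,"rz": 0,"claw": 0.02}]}}

```text
clock: 8.6
eef_pos: [474.5, -16.3, 92.1]
tool_rot: [-3.141, 0.001, 1.459]
force: [0.2, -1.0, -1.8]
width: 33.2
```

```bash
python3 chk.py medium
```

```text
8.6 [474.5 -16.3  92.1] [-3.141e+00  1.000e-03  1.459e+00] 33.186746523885056
large (0, array([ 456.1, -277. ]), -20.9, array([22. , 29.9]), np.float64(0.1))
medium (1, array([ 458.7, -156.5]), -16.0, array([21.9, 29.8]), np.float64(0.3))
beam x,y,z: 85.7 0.0 -0.8
```

{"fn": "apply_moves", "kwargs": {"increments": [{"tx": 0,"ty": 0,"tz": 0,"rx": 0,"ry": 0,"rz": 0,"claw": 0.02},{"tx": 0,"ty": 0,"tz": 0,"rx": 0,"ry": 0,"rz": 0,"claw": 0.02},{"tx": 0,"ty": 0,"tz": 0,"rx": 0,"ry": 0,"rz": 0,"claw": 0.02},{"tx": 0,"ty": 0,"tz": 0,"rx": 0,"ry": 0,"rz": 0,"claw": 0.02},{"tx": 0,"ty": 0,"tz": 0,"rx": 0,"ry": 0,"rz": 0,"claw": 0.02},{"tx": 0,"ty": 0,"tz": 0,"rx": 0,"ry": 0,"rz": 0,"claw": 0.02},{"tx": 0,"ty": 0,"tz": 0,"rx": 0,"ry": 0,"rz": 0,"claw": 0.02},{"tx": 0,"ty": 0,"tz": 0,"rx": 0,"ry": 0,"rz": 0,"claw": 0.02},{"tx": 0,"ty": 0,"tz": 0,"rx": 0,"ry": 0,"rz": 0,"claw": 0.02},{"tx": 0,"ty": 0,"tz": 0,"rx": 0,"ry": 0,"rz": 0,"claw": 0.02},{"tx": 0,"ty": 0,"tz": 0,"rx": 0,"ry": 0,"rz": 0,"claw": 0.02},{"tx": 0,"ty": 0,"tz": 0,"rx": 0,"ry": 0,"rz": 0,"claw": 0.02}]}}

```text
clock: 9.85
eef_pos: [474.6, -16.2, 92.3]
tool_rot: [-3.142, -0.0, 1.458]
force: [0.7, -0.2, -1.7]
width: 33.1
```

```bash
python3 chk.py medium; python3 chk.py medium; python3 chk.py medium
```

```text
9.85 [474.6 -16.2  92.3] [-3.142 -0.     1.458] 33.050246170639696
large (0, array([ 455.9, -276.9]), -24.2, array([22.9, 29.6]), np.float64(1.3))
medium (0, array([ 458.6, -156.3]), -18.6, array([22.3, 29.9]), np.float64(0.4))
beam x,y,z: 85.8 -0.1 -0.9
9.9 [474.6 -16.2  92.3] [ 3.142 -0.     1.458] 33.242240198254564
large (0, array([ 455.9, -277. ]), -23.0, array([22.3, 29.7]), np.float64(0.6))
medium (0, array([ 458.7, -156.3]), -17.2, array([21.8, 29.9]), np.float64(0.3))
beam x,y,z: 85.8 -0.0 -0.9
9.95 [474.6 -16.2  92.3] [-3.142 -0.     1.458] 33.225503040471224
large (0, array([ 456. , -276.7]), -24.2, array([22.5, 29.6]), np.float64(0.9))
medium (1, array([ 458.7, -156.5]), -16.0, array([21.9, 29.8]), np.float64(0.3))
beam x,y,z: 85.9 0.0 -0.8
```

{"fn": "apply_moves", "kwargs": {"increments": [{"tx": 0.005,"ty": 0.02,"tz": 0.015,"rx": 0,"ry": 0,"rz": 0,"claw": 0.02},{"tx": 0.01,"ty": 0.05,"tz": 0.02,"rx": 0,"ry": 0,"rz": 0,"claw": 0.02},{"tx": 0.017,"ty": 0.08,"tz": 0.01,"rx": 0,"ry": 0,"rz": 0,"claw": 0.02},{"tx": 0.017,"ty": 0.0947,"tz": -0.005,"rx": 0,"ry": 0,"rz": 0,"claw": 0.02},{"tx": 0.017,"ty": 0.0947,"tz": -0.005,"rx": 0,"ry": 0,"rz": 0,"claw": 0.02},{"tx": 0.017,"ty": 0.0947,"tz": -0.005,"rx": 0,"ry": 0,"rz": 0,"claw": 0.02}]}}

```text
clock: 10.6
eef_pos: [491.2, 77.8, 87.2]
tool_rot: [-3.141, 0.001, 1.458]
force: [-0.2, 0.2, -2.5]
width: 33.3
```

```bash
python3 chk.py small
```

```text
10.6 [491.2  77.8  87.2] [-3.141e+00  1.000e-03  1.458e+00] 33.28054362476865
xl (1, array([429.8,  66.9]), -10.3, array([22.5, 29.9]), np.float64(0.6))
large (0, array([ 455.9, -276.8]), -23.0, array([22.8, 29.9]), np.float64(0.9))
medium (0, array([ 458.6, -156.3]), -17.2, array([22.9, 30.4]), np.float64(1.3))
small (0, array([475.3, -61.4]), 9.7, array([22.6, 29.8]), np.float64(0.8))
beam x,y,z: 85.1 -0.1 -1.6
```

{"fn": "apply_moves", "kwargs": {"increments": [{"tx": 0,"ty": 0,"tz": 0,"rx": 0,"ry": 0,"rz": 0,"claw": 0.02},{"tx": 0,"ty": 0,"tz": 0,"rx": 0,"ry": 0,"rz": 0,"claw": 0.02},{"tx": 0,"ty": 0,"tz": 0,"rx": 0,"ry": 0,"rz": 0,"claw": 0.02},{"tx": 0,"ty": 0,"tz": 0,"rx": 0,"ry": 0,"rz": 0,"claw": 0.02},{"tx": 0,"ty": 0,"tz": 0,"rx": 0,"ry": 0,"rz": 0,"claw": 0.02},{"tx": 0,"ty": 0,"tz": 0,"rx": 0,"ry": 0,"rz": 0,"claw": 0.02},{"tx": 0,"ty": 0,"tz": 0,"rx": 0,"ry": 0,"rz": 0,"claw": 0.02},{"tx": 0,"ty": 0,"tz": 0,"rx": 0,"ry": 0,"rz": 0,"claw": 0.02},{"tx": 0,"ty": 0,"tz": 0,"rx": 0,"ry": 0,"rz": 0,"claw": 0.02},{"tx": 0,"ty": 0,"tz": 0,"rx": 0,"ry": 0,"rz": 0,"claw": 0.02},{"tx": 0,"ty": 0,"tz": 0,"rx": 0,"ry": 0,"rz": 0,"claw": 0.02},{"tx": 0,"ty": 0,"tz": 0,"rx": 0,"ry": 0,"rz": 0,"claw": 0.02}]}}

```text
clock: 11.85
eef_pos: [491.7, 78.4, 87.3]
tool_rot: [3.142, -0.0, 1.458]
force: [0.0, 0.3, -1.4]
width: 33.4
```

{"fn": "apply_moves", "kwargs": {"increments": [{"tx": 0,"ty": 0,"tz": 0,"rx": 0,"ry": 0,"rz": 0,"claw": 0.02},{"tx": 0,"ty": 0,"tz": 0,"rx": 0,"ry": 0,"rz": 0,"claw": 0.02}]}}

```text
clock: 12.05
eef_pos: [491.6, 78.5, 87.3]
tool_rot: [-3.142, -0.0, 1.458]
force: [-0.2, 0.5, -2.8]
width: 33.3
```

```bash
python3 chk.py small
```

```text
12.05 [491.6  78.5  87.3] [-3.142 -0.     1.458] 33.28776864231713
xl (1, array([429.8,  66.8]), -9.0, array([22.2, 29.3]), np.float64(0.9))
large (0, array([ 455.9, -276.8]), -23.0, array([22.8, 29.9]), np.float64(0.9))
medium (0, array([ 458.7, -156.3]), -17.2, array([22.9, 30.9]), np.float64(1.8))
small (0, array([475.1, -61.4]), 9.7, array([22.6, 30.1]), np.float64(0.7))
beam x,y,z: 85.6 -0.6 -1.0
```

{"fn": "apply_moves", "kwargs": {"increments": [{"tx": 0,"ty": 0.02,"tz": 0.035,"rx": 0,"ry": 0,"rz": 0,"claw": 0.02},{"tx": -0.001,"ty": 0.06,"tz": 0.05,"rx": 0,"ry": 0,"rz": 0,"claw": 0.02},{"tx": -0.001,"ty": 0.105,"tz": 0.05,"rx": 0,"ry": 0,"rz": 0,"claw": 0.02},{"tx": -0.001,"ty": 0.15,"tz": 0.05,"rx": 0,"ry": 0,"rz": 0,"claw": 0.02},{"tx": -0.001,"ty": 0.1872,"tz": 0.04,"rx": 0,"ry": 0,"rz": 0,"claw": 0.02},{"tx": -0.001,"ty": 0.1872,"tz": 0.01,"rx": 0,"ry": 0,"rz": 0,"claw": 0.02},{"tx": -0.001,"ty": 0.1872,"tz": -0.02,"rx": 0,"ry": 0,"rz": 0,"claw": 0.02},{"tx": -0.001,"ty": 0.1872,"tz": -0.035,"rx": 0,"ry": 0,"rz": 0,"claw": 0.02},{"tx": -0.001,"ty": 0.1872,"tz": -0.045,"rx": 0,"ry": 0,"rz": 0,"claw": 0.02},{"tx": -0.001,"ty": 0.1872,"tz": -0.05,"rx": 0,"ry": 0,"rz": 0,"claw": 0.02},{"tx": -0.001,"ty": 0.1872,"tz": -0.053,"rx": 0,"ry": 0,"rz": 0,"claw": 0.02},{"tx": -0.001,"ty": 0.1872,"tz": -0.053,"rx": 0,"ry": 0,"rz": 0,"claw": 0.02}]}}

```text
clock: 13.3
eef_pos: [491.3, 265.8, 35.2]
tool_rot: [3.14, -0.001, 1.457]
force: [0.2, 0.1, -1.8]
width: 33.1
```

{"fn": "apply_moves", "kwargs": {"increments": [{"tx": 0,"ty": 0,"tz": 0,"rx": 0,"ry": 0,"rz": 0,"claw": 0.06},{"tx": 0,"ty": 0,"tz": 0,"rx": 0,"ry": 0,"rz": 0,"claw": 0.06},{"tx": 0,"ty": 0,"tz": 0,"rx": 0,"ry": 0,"rz": 0,"claw": 0.06},{"tx": 0,"ty": 0,"tz": 0,"rx": 0,"ry": 0,"rz": 0,"claw": 0.06},{"tx": 0,"ty": 0,"tz": 0.03,"rx": 0,"ry": 0,"rz": 0,"claw": 0.06},{"tx": 0,"ty": 0,"tz": 0.08,"rx": 0,"ry": 0,"rz": 0,"claw": 0.06},{"tx": 0,"ty": 0,"tz": 0.13,"rx": 0,"ry": 0,"rz": 0,"claw": 0.085},{"tx": 0,"ty": 0,"tz": 0.16,"rx": 0,"ry": 0,"rz": 0,"claw": 0.085},{"tx": 0,"ty": 0,"tz": 0.18,"rx": 0,"ry": 0,"rz": 0,"claw": 0.085},{"tx": 0,"ty": 0,"tz": 0.18,"rx": 0,"ry": 0,"rz": 0,"claw": 0.085}]}}

```text
clock: 14.3
eef_pos: [492.4, 266.5, 217.4]
tool_rot: [3.137, -0.004, 1.458]
force: [0.3, -0.3, -0.2]
width: 85.5
```

```bash
python3 chk.py xl
python3 - <<'E'
from h import *
c=calibration("wrist"); w=get_image("wrist"); cv2.imwrite("pics/w3.png",w[:,:,::-1])
print(proj("wrist",[[490,265,68],[498,340,68],[480,189,68]],c).round())
t=get_image("top")
cv2.imwrite("pics/w3b.png",cv2.resize(np.hstack([w[::2,::2],t[100:340,100:420]]),(800,300))[:,:,::-1])
E
```

```text
14.3 [492.4 266.5 217.4] [ 3.137 -0.004  1.458] 85.45086086436379
xl (1, array([429.8,  67.1]), -10.3, array([22.2, 29.2]), np.float64(1.0))
large (0, array([ 455.9, -276.9]), -23.0, array([22.6, 29.7]), np.float64(0.9))
medium (1, array([ 458.5, -156.3]), -18.6, array([22.3, 30.1]), np.float64(0.4))
small (0, array([475.1, -61.4]), 9.7, array([22.6, 30.1]), np.float64(0.7))
beam x,y,z: 211.6 -40.6 -35.1
[[316. 218.]
 [315. 120.]
 [314. 304.]]
```

View pics/w3b.png

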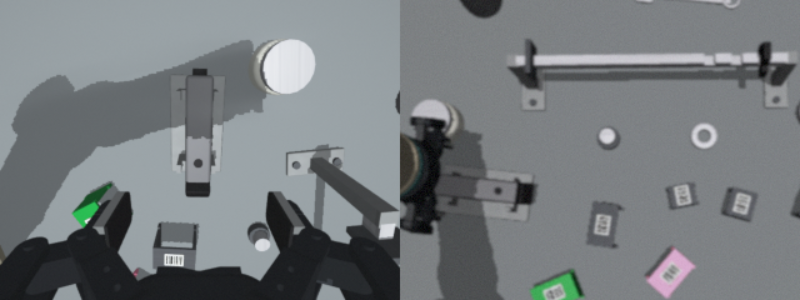

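{"fn": "apply_moves", "kwargs": {"increments": [{"tx": -0.015,"ty": -0.045,"tz": 0,"rx": 0,"ry": 0,"rz": -0.7,"claw": 0.085},{"tx": -0.03,"ty": -0.09,"tz": -0.01,"rx": 0,"ry": 0,"rz": -0.7,"claw": 0.085},{"tx": -0.045,"ty": -0.135,"tz": -0.02,"rx": 0,"ry": 0,"rz": -0.7,"claw": 0.085},{"tx": -0.0555,"ty": -0.18,"tz": -0.04,"rx": 0,"ry": 0,"rz": -0.7,"claw": 0.085},{"tx": -0.0606,"ty": -0.1987,"tz": -0.07,"rx": 0,"ry": 0,"rz": -0.7,"claw": 0.085},{"tx": -0.0606,"ty": -0.1987,"tz": -0.1,"rx": 0,"ry": 0,"rz": -0.7,"claw": 0.085},{"tx": -0.0606,"ty": -0.1987,"tz": -0.1,"rx": 0,"ry": 0,"rz": -0.7,"claw": 0.085},{"tx": -0.0606,"ty": -0.1987,"tz": -0.125,"rx": 0,"ry": 0,"rz": -0.7,"claw": 0.085},{"tx": -0.0606,"ty": -0.1987,"tz": -0.15,"rx": 0,"ry": 0,"rz": -0.7,"claw": 0.085},{"tx": -0.0606,"ty": -0.1987,"tz": -0.17,"rx": 0,"ry": 0,"rz": -0.7,"claw": 0.085},{"tx": -0.0606,"ty": -0.1987,"tz": -0.189,"rx": 0,"ry": 0,"rz": -0.7,"claw": 0.085},{"tx": -0.0606,"ty": -0.1987,"tz": -0.189,"rx": 0,"ry": 0,"rz": -0.7,"claw": 0.085}]}}

```text
clock: 15.65
eef_pos: [430.0, 67.8, 24.6]
tool_rot: [-3.14, -0.001, 1.398]
force: [0.2, -0.1, 0.9]
width: 84.8
```

{"fn": "apply_moves", "kwargs": {"increments": [{"tx": 0,"ty": 0,"tz": 0,"rx": 0,"ry": 0,"rz": 0,"claw": 0.05},{"tx": 0,"ty": 0,"tz": 0,"rx": 0,"ry": 0,"rz": 0,"claw": 0.05},{"tx": 0,"ty": 0,"tz": 0,"rx": 0,"ry": 0,"rz": 0,"claw": 0.05},{"tx": 0,"ty": 0,"tz": 0,"rx": 0,"ry": 0,"rz": 0,"claw": 0.05},{"tx": 0,"ty": 0,"tz": 0,"rx": 0,"ry": 0,"rz": 0,"claw": 0.05},{"tx": 0,"ty": 0,"tz": 0,"rx": 0,"ry": 0,"rz": 0,"claw": 0.05}]}}

```text
clock: 16.25
eef_pos: [430.3, 67.2, 25.6]
tool_rot: [3.141, -0.001, 1.397]
force: [0.3, 0.3, -0.2]
width: 66.9
```

{"fn": "apply_moves", "kwargs": {"increments": [{"tx": 0,"ty": 0,"tz": 0.03,"rx": 0,"ry": 0,"rz": 0,"claw": 0.05},{"tx": 0,"ty": 0,"tz": 0.08,"rx": 0,"ry": 0,"rz": 0,"claw": 0.05},{"tx": 0,"ty": 0,"tz": 0.13,"rx": 0,"ry": 0,"rz": 0,"claw": 0.05},{"tx": 0.02,"ty": 0,"tz": 0.17,"rx": 0,"ry": 0,"rz": 0.5,"claw": 0.05},{"tx": 0.06,"ty": 0.01,"tz": 0.185,"rx": 0,"ry": 0,"rz": 1.0,"claw": 0.05},{"tx": 0.105,"ty": 0.02,"tz": 0.185,"rx": 0,"ry": 0,"rz": 1.86,"claw": 0.05},{"tx": 0.15,"ty": 0.03,"tz": 0.185,"rx": 0,"ry": 0,"rz": 1.86,"claw": 0.05},{"tx": 0.195,"ty": 0.043,"tz": 0.185,"rx": 0,"ry": 0,"rz": 1.86,"claw": 0.05},{"tx": 0.225,"ty": 0.043,"tz": 0.185,"rx": 0,"ry": 0,"rz": 1.86,"claw": 0.05},{"tx": 0.2415,"ty": 0.043,"tz": 0.185,"rx": 0,"ry": 0,"rz": 1.86,"claw": 0.05},{"tx": 0.2415,"ty": 0.043,"tz": 0.185,"rx": 0,"ry": 0,"rz": 1.86,"claw": 0.05},{"tx": 0.2415,"ty": 0.043,"tz": 0.185,"rx": 0,"ry": 0,"rz": 1.86,"claw": 0.05}]}}

```text
clock: 17.45
eef_pos: [670.2, 109.5, 209.3]
tool_rot: [-3.139, 0.0, 1.558]
force: [-0.5, -0.1, -2.6]
width: 66.8
```

Run:
```python
from h import *
s=read_state(); print(s["eef_pos"],s["tool_rot"])
w=get_image("wrist"); S=get_image("scene")
cv2.imwrite("pics/w4.png",np.hstack([w[::2,::2],cv2.resize(S[100:380,250:550],(320,240))]).repeat(1,0)[:,:,::-1])
```

```text
[670.19615822 109.50131376 209.33001614] [-3.13873080e+00  4.04214384e-04  1.55828455e+00]
```

View pics/w4.png

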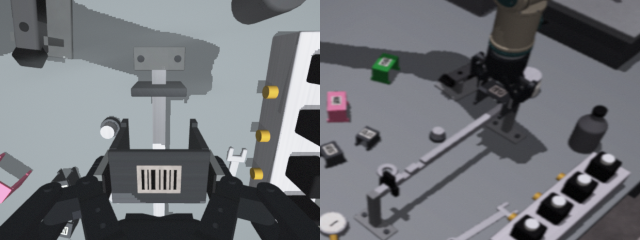

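{"fn": "apply_moves", "kwargs": {"increments": [{"tx": 0,"ty": 0,"tz": -0.025,"rx": 0,"ry": 0,"rz": 0,"claw": 0.05},{"tx": 0,"ty": 0,"tz": -0.045,"rx": 0,"ry": 0,"rz": 0,"claw": 0.05},{"tx": 0,"ty": 0,"tz": -0.06,"rx": 0,"ry": 0,"rz": 0,"claw": 0.05},{"tx": 0,"ty": 0,"tz": -0.07,"rx": 0,"ry": 0,"rz": 0,"claw": 0.05},{"tx": 0,"ty": 0,"tz": -0.075,"rx": 0,"ry": 0,"rz": 0,"claw": 0.05},{"tx": 0,"ty": 0,"tz": -0.077,"rx": 0,"ry": 0,"rz": 0,"claw": 0.05},{"tx": 0,"ty": 0,"tz": -0.078,"rx": 0,"ry": 0,"rz": 0,"claw": 0.05},{"tx": 0,"ty": 0,"tz": -0.078,"rx": 0,"ry": 0,"rz": 0,"claw": 0.05}]}}

```text
clock: 18.35
eef_pos: [672.0, 109.9, 132.9]
tool_rot: [3.14, -0.0, 1.559]
force: [-0.4, 0.6, -3.1]
width: 67.1
```

{"fn": "apply_moves", "kwargs": {"increments": [{"tx": 0,"ty": 0,"tz": -0.001,"rx": 0,"ry": 0,"rz": 0,"claw": 0.05},{"tx": 0,"ty": 0,"tz": -0.002,"rx": 0,"ry": 0,"rz": 0,"claw": 0.05},{"tx": 0,"ty": 0,"tz": -0.002,"rx": 0,"ry": 0,"rz": 0,"claw": 0.05}]}}

```text
clock: 18.65
eef_pos: [672.1, 109.9, 132.6]
tool_rot: [3.14, -0.001, 1.559]
force: [-3.2, 1.1, 7.0]
width: 67.0
```

{"fn": "apply_moves", "kwargs": {"increments": [{"tx": 0,"ty": 0,"tz": 0,"rx": 0,"ry": 0,"rz": 0,"claw": 0.07},{"tx": 0,"ty": 0,"tz": 0,"rx": 0,"ry": 0,"rz": 0,"claw": 0.078},{"tx": 0,"ty": 0,"tz": 0,"rx": 0,"ry": 0,"rz": 0,"claw": 0.083},{"tx": 0,"ty": 0,"tz": 0,"rx": 0,"ry": 0,"rz": 0,"claw": 0.085},{"tx": 0,"ty": 0,"tz": 0,"rx": 0,"ry": 0,"rz": 0,"claw": 0.085},{"tx": 0,"ty": 0,"tz": 0.02,"rx": 0,"ry": 0,"rz": 0,"claw": 0.085},{"tx": 0,"ty": 0,"tz": 0.05,"rx": 0,"ry": 0,"rz": 0,"claw": 0.085},{"tx": 0,"ty": 0,"tz": 0.09,"rx": 0,"ry": 0,"rz": 0,"claw": 0.085},{"tx": -0.04,"ty": -0.03,"tz": 0.1,"rx": 0,"ry": 0,"rz": 0,"claw": 0.085},{"tx": -0.08,"ty": -0.06,"tz": 0.1,"rx": 0,"ry": 0,"rz": 0,"claw": 0.085},{"tx": -0.12,"ty": -0.08,"tz": 0.1,"rx": 0,"ry": 0,"rz": 0,"claw": 0.085},{"tx": -0.12,"ty": -0.08,"tz": 0.1,"rx": 0,"ry": 0,"rz": 0,"claw": 0.085}]}}

```text
clock: 19.85
eef_pos: [544.3, 25.9, 230.2]
tool_rot: [-3.134, -0.0, 1.551]
force: [0.8, 0.1, -0.3]
width: 85.1
```

```bash
cat > rk.py <<'E'
from h import *
s=read_state(); print(s["clock"],s["eef_pos"].round(1),s["tool_rot"].round(3))
t=get_image("top")
for k,v in labels(t).items(): print(k,v)
H2={k:165 for k in H}; import h; h.H=H2
print("hung:",[(v[1],v[2]) for y in (110,50,-10,-70) for v in labels(t,guess={"xl":(670,y)},rad=28).values()])
E
python3 rk.py
```

```text
19.85 [544.3  25.9 230.2] [-3.134 -0.     1.551]
medium (0, array([ 458.8, -156.3]), -16.0, array([21.4, 29.8]), np.float64(0.8))
large (0, array([ 456.2, -276.7]), -20.9, array([21.4, 29.9]), np.float64(0.7))
small (1, array([475.2, -61.5]), 7.8, array([22.3, 29.6]), np.float64(0.7))
hung: []
```

{"fn": "apply_moves", "kwargs": {"increments": [{"tx": -0.03,"ty": -0.035,"tz": -0.02,"rx": 0,"ry": 0,"rz": 0.9,"claw": 0.065},{"tx": -0.06,"ty": -0.07,"tz": -0.05,"rx": 0,"ry": 0,"rz": 1.9,"claw": 0.065},{"tx": -0.0763,"ty": -0.0915,"tz": -0.08,"rx": 0,"ry": 0,"rz": 1.9,"claw": 0.065},{"tx": -0.0763,"ty": -0.0915,"tz": -0.12,"rx": 0,"ry": 0,"rz": 1.9,"claw": 0.065},{"tx": -0.0763,"ty": -0.0915,"tz": -0.14,"rx": 0,"ry": 0,"rz": 1.9,"claw": 0.065},{"tx": -0.0763,"ty": -0.0915,"tz": -0.14,"rx": 0,"ry": 0,"rz": 1.9,"claw": 0.065},{"tx": -0.0763,"ty": -0.0915,"tz": -0.17,"rx": 0,"ry": 0,"rz": 1.9,"claw": 0.065},{"tx": -0.0763,"ty": -0.0915,"tz": -0.195,"rx": 0,"ry": 0,"rz": 1.9,"claw": 0.065},{"tx": -0.0763,"ty": -0.0915,"tz": -0.212,"rx": 0,"ry": 0,"rz": 1.9,"claw": 0.065},{"tx": -0.0763,"ty": -0.0915,"tz": -0.22,"rx": 0,"ry": 0,"rz": 1.9,"claw": 0.065},{"tx": -0.0763,"ty": -0.0915,"tz": -0.22,"rx": 0,"ry": 0,"rz": 1.9,"claw": 0.065}]}}

```text
clock: 21.0
eef_pos: [476.2, -61.4, 10.2]
tool_rot: [3.141, -0.0, 1.725]
force: [0.8, 0.1, -1.0]
width: 64.7
```

{"fn": "apply_moves", "kwargs": {"increments": [{"tx": 0,"ty": 0,"tz": 0,"rx": 0,"ry": 0,"rz": 0,"claw": 0.02},{"tx": 0,"ty": 0,"tz": 0,"rx": 0,"ry": 0,"rz": 0,"claw": 0.02},{"tx": 0,"ty": 0,"tz": 0,"rx": 0,"ry": 0,"rz": 0,"claw": 0.02},{"tx": 0,"ty": 0,"tz": 0,"rx": 0,"ry": 0,"rz": 0,"claw": 0.02},{"tx": 0,"ty": 0,"tz": 0,"rx": 0,"ry": 0,"rz": 0,"claw": 0.02},{"tx": 0,"ty": 0,"tz": 0,"rx": 0,"ry": 0,"rz": 0,"claw": 0.02},{"tx": 0,"ty": 0,"tz": 0,"rx": 0,"ry": 0,"rz": 0,"claw": 0.02}]}}

```text
clock: 21.7
eef_pos: [476.1, -61.6, 11.5]
tool_rot: [3.139, 0.0, 1.725]
force: [-0.5, 0.3, 6.9]
width: 34.3
```

```bash
python3 rk.py
```

```text
21.7 [476.1 -61.6  11.5] [3.139 0.    1.725]
medium (0, array([ 458.8, -156.3]), -16.0, array([21.4, 29.8]), np.float64(0.8))
large (0, array([ 456.2, -276.7]), -20.9, array([21.4, 29.9]), np.float64(0.7))
hung: [(array([673.3, 108.6]), -0.7)]
```

{"fn": "apply_moves", "kwargs": {"increments": [{"tx": 0,"ty": 0,"tz": 0.03,"rx": 0,"ry": 0,"rz": 0,"claw": 0.02},{"tx": 0,"ty": 0,"tz": 0.08,"rx": 0,"ry": 0,"rz": 0,"claw": 0.02},{"tx": 0,"ty": 0,"tz": 0.13,"rx": 0,"ry": 0,"rz": 0,"claw": 0.02},{"tx": 0.02,"ty": 0.02,"tz": 0.17,"rx": 0,"ry": 0,"rz": -0.9,"claw": 0.02},{"tx": 0.05,"ty": 0.05,"tz": 0.185,"rx": 0,"ry": 0,"rz": -1.9,"claw": 0.02},{"tx": 0.09,"ty": 0.075,"tz": 0.185,"rx": 0,"ry": 0,"rz": -1.9,"claw": 0.02},{"tx": 0.13,"ty": 0.1,"tz": 0.185,"rx": 0,"ry": 0,"rz": -1.9,"claw": 0.02},{"tx": 0.17,"ty": 0.1115,"tz": 0.185,"rx": 0,"ry": 0,"rz": -1.9,"claw": 0.02},{"tx": 0.1958,"ty": 0.1115,"tz": 0.185,"rx": 0,"ry": 0,"rz": -1.9,"claw": 0.02},{"tx": 0.1958,"ty": 0.1115,"tz": 0.185,"rx": 0,"ry": 0,"rz": -1.9,"claw": 0.02},{"tx": 0.1958,"ty": 0.1115,"tz": 0.185,"rx": 0,"ry": 0,"rz": -1.9,"claw": 0.02},{"tx": 0.1958,"ty": 0.1115,"tz": 0.185,"rx": 0,"ry": 0,"rz": -1.9,"claw": 0.02}]}}

```text
clock: 22.95
eef_pos: [669.6, 49.6, 195.4]
tool_rot: [-3.14, -0.0, 1.558]
force: [-0.5, 0.6, -1.6]
width: 34.4
```

Run:
```python
from h import *
s=read_state(); print(s["eef_pos"],s["tool_rot"])
c=calibration("wrist"); w=get_image("wrist")
cv2.imwrite("pics/w5.png",w[120:480,100:540][:,:,::-1])
e=s["eef_pos"]; print("tcp-plane top proj", proj("wrist",[e+[0,0,32],[671,150,160],[678,150,160],[664,150,160],[671,85,160]],c).round())
```

```text
[669.61811538  49.59733911 195.36585214] [-3.14009706e+00 -2.53161352e-04  1.55798150e+00]
tcp-plane top proj [[318. 353.]
 [318.  60.]
 [334.  59.]
 [302.  60.]
 [320. 207.]]
```

View pics/w5.png

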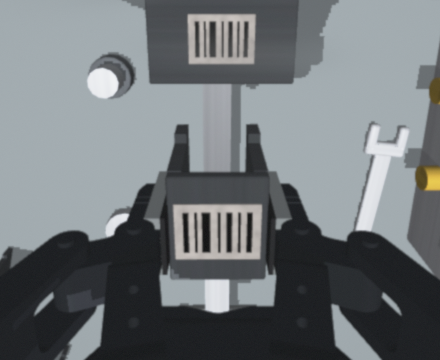

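Run:
```python
from h import *
c=calibration("wrist"); s=read_state(); print(s["eef_pos"].round(1))
w=cv2.imread("pics/w5.png"); g=cv2.cvtColor(w,cv2.COLOR_BGR2GRAY).astype(int)
for r in (90,105,120,140,160,290,300): print(r+120, g[r,180:262:3])
for y in (100,80,60,20,0,-10): print(y,proj("wrist",[[664,y,160],[671,y,160],[678,y,160]],c).round(0).tolist())
```

```text
[669.7  49.6 195.5]
210 [171 170 171 169 171 169 170 170 164 161 166 167 166 168 169 170 168 139
 111 111 132 171 170 170 169 170 171 170]
225 [170 170 170 170 171 171 170 170 162 159 164 166 164 165 166 167 166 130
 111 110 133 170 170 170 171 170 171 171]
240 [170 171 170 171 171 171 171 170 160 157 161 163 161 162 164 163 165 123
 111 110 132 171 171 171 170 170 170 171]
260 [ 76  75  62 140 170 171 171 170 156 152 158 160 158 158 160 160 159 120
 111 111 133 170  88  72  75  77  77 160]
280 [ 49  45  42 114 171 171 172 170 155 148 154 156 155 156 156 155 157 119
 111 111 162 168  63  41  47  48  49  49]
410 [170 169 169 170 169 169 169 169 184 219 224 228 226 225 222 222 210 111
 109 132 169 169 170 170 169 169 169 169]
420 [169 169 169 169 169 169 169 169 180 220 223 227 225 225 221 221 206 109
 109 117 165 169 169 168 169 168 169 169]
100 [[304.0, 176.0], [319.0, 176.0], [334.0, 176.0]]
80 [[305.0, 217.0], [320.0, 217.0], [334.0, 216.0]]
60 [[306.0, 255.0], [320.0, 255.0], [334.0, 255.0]]
20 [[308.0, 324.0], [321.0, 324.0], [334.0, 324.0]]
0 [[309.0, 356.0], [321.0, 356.0], [334.0, 356.0]]
-10 [[309.0, 371.0], [321.0, 371.0], [334.0, 371.0]]
```

{"fn": "apply_moves", "kwargs": {"increments": [{"tx": -0.001,"ty": 0,"tz": -0.02,"rx": 0,"ry": 0,"rz": 0,"claw": 0.02},{"tx": -0.001,"ty": 0,"tz": -0.035,"rx": 0,"ry": 0,"rz": 0,"claw": 0.02},{"tx": -0.001,"ty": 0,"tz": -0.045,"rx": 0,"ry": 0,"rz": 0,"claw": 0.02},{"tx": -0.001,"ty": 0,"tz": -0.053,"rx": 0,"ry": 0,"rz": 0,"claw": 0.02},{"tx": -0.001,"ty": 0,"tz": -0.058,"rx": 0,"ry": 0,"rz": 0,"claw": 0.02},{"tx": -0.001,"ty": 0,"tz": -0.06,"rx": 0,"ry": 0,"rz": 0,"claw": 0.02},{"tx": -0.001,"ty": 0,"tz": -0.062,"rx": 0,"ry": 0,"rz": 0,"claw": 0.02},{"tx": -0.001,"ty": 0,"tz": -0.062,"rx": 0,"ry": 0,"rz": 0,"claw": 0.02}]}}

```text
clock: 23.8
eef_pos: [670.2, 49.9, 134.6]
tool_rot: [3.141, -0.0, 1.559]
force: [-2.3, 0.5, 3.1]
width: 34.1
```

{"fn": "apply_moves", "kwargs": {"increments": [{"tx": 0,"ty": 0,"tz": 0,"rx": 0,"ry": 0,"rz": 0,"claw": 0.045},{"tx": 0,"ty": 0,"tz": 0,"rx": 0,"ry": 0,"rz": 0,"claw": 0.055},{"tx": 0,"ty": 0,"tz": 0,"rx": 0,"ry": 0,"rz": 0,"claw": 0.06},{"tx": 0,"ty": 0,"tz": 0,"rx": 0,"ry": 0,"rz": 0,"claw": 0.065},{"tx": 0,"ty": 0,"tz": 0.02,"rx": 0,"ry": 0,"rz": 0,"claw": 0.065},{"tx": 0,"ty": 0,"tz": 0.06,"rx": 0,"ry": 0,"rz": 0,"claw": 0.065},{"tx": -0.01,"ty": -0.02,"tz": 0.1,"rx": 0,"ry": 0,"rz": 0,"claw": 0.065},{"tx": -0.05,"ty": -0.05,"tz": 0.1,"rx": 0,"ry": 0,"rz": -1.0,"claw": 0.065},{"tx": -0.09,"ty": -0.08,"tz": 0.1,"rx": 0,"ry": 0,"rz": -2.0,"claw": 0.065},{"tx": -0.13,"ty": -0.11,"tz": 0.1,"rx": 0,"ry": 0,"rz": -3.2,"claw": 0.065},{"tx": -0.16,"ty": -0.14,"tz": 0.1,"rx": 0,"ry": 0,"rz": -3.2,"claw": 0.065},{"tx": -0.16,"ty": -0.14,"tz": 0.1,"rx": 0,"ry": 0,"rz": -3.2,"claw": 0.065}]}}

```text
clock: 25.0
eef_pos: [505.5, -94.8, 234.2]
tool_rot: [-3.14, 0.001, 1.271]
force: [1.6, 0.1, 0.6]
width: 64.9
```

```bash
python3 rk.py
```

```text
25.0 [505.5 -94.8 234.2] [-3.140e+00  1.000e-03  1.271e+00]
large (0, array([ 456.2, -276.7]), -20.9, array([21.4, 29.9]), np.float64(0.7))
medium (0, array([ 458.6, -156.2]), -16.0, array([21.4, 29.3]), np.float64(1.3))
hung: [(array([673.3, 108.6]), -0.7), (array([670.8,  50. ]), -1.0)]
```

{"fn": "apply_moves", "kwargs": {"increments": [{"tx": -0.03,"ty": -0.04,"tz": -0.02,"rx": 0,"ry": 0,"rz": 0,"claw": 0.07},{"tx": -0.0513,"ty": -0.0663,"tz": -0.06,"rx": 0,"ry": 0,"rz": 0,"claw": 0.07},{"tx": -0.0513,"ty": -0.0663,"tz": -0.1,"rx": 0,"ry": 0,"rz": 0,"claw": 0.07},{"tx": -0.0513,"ty": -0.0663,"tz": -0.135,"rx": 0,"ry": 0,"rz": 0,"claw": 0.07},{"tx": -0.0513,"ty": -0.0663,"tz": -0.135,"rx": 0,"ry": 0,"rz": 0,"claw": 0.07},{"tx": -0.0513,"ty": -0.0663,"tz": -0.17,"rx": 0,"ry": 0,"rz": 0,"claw": 0.07},{"tx": -0.0513,"ty": -0.0663,"tz": -0.195,"rx": 0,"ry": 0,"rz": 0,"claw": 0.07},{"tx": -0.0513,"ty": -0.0663,"tz": -0.21,"rx": 0,"ry": 0,"rz": 0,"claw": 0.07},{"tx": -0.0513,"ty": -0.0663,"tz": -0.218,"rx": 0,"ry": 0,"rz": 0,"claw": 0.07},{"tx": -0.0513,"ty": -0.0663,"tz": -0.218,"rx": 0,"ry": 0,"rz": 0,"claw": 0.07}]}}

```text
clock: 26.05
eef_pos: [459.9, -156.1, 15.5]
tool_rot: [3.141, -0.0, 1.281]
force: [-0.7, -1.1, -0.7]
width: 69.8
```

{"fn": "apply_moves", "kwargs": {"increments": [{"tx": 0,"ty": 0,"tz": 0,"rx": 0,"ry": 0,"rz": 0,"claw": 0.03},{"tx": 0,"ty": 0,"tz": 0,"rx": 0,"ry": 0,"rz": 0,"claw": 0.03},{"tx": 0,"ty": 0,"tz": 0,"rx": 0,"ry": 0,"rz": 0,"claw": 0.03},{"tx": 0,"ty": 0,"tz": 0,"rx": 0,"ry": 0,"rz": 0,"claw": 0.03},{"tx": 0,"ty": 0,"tz": 0,"rx": 0,"ry": 0,"rz": 0,"claw": 0.03},{"tx": 0,"ty": 0,"tz": 0,"rx": 0,"ry": 0,"rz": 0,"claw": 0.03},{"tx": 0,"ty": 0,"tz": 0,"rx": 0,"ry": 0,"rz": 0,"claw": 0.03}]}}

```text
clock: 26.75
eef_pos: [459.6, -156.4, 16.6]
tool_rot: [3.14, -0.0, 1.28]
force: [-0.6, 1.0, 5.9]
width: 43.8
```

{"fn": "apply_moves", "kwargs": {"increments": [{"tx": 0,"ty": 0,"tz": 0.03,"rx": 0,"ry": 0,"rz": 0,"claw": 0.03},{"tx": 0,"ty": 0,"tz": 0.08,"rx": 0,"ry": 0,"rz": 0,"claw": 0.03},{"tx": 0,"ty": 0,"tz": 0.13,"rx": 0,"ry": 0,"rz": 0,"claw": 0.03},{"tx": 0.02,"ty": 0.02,"tz": 0.17,"rx": 0,"ry": 0,"rz": 1.0,"claw": 0.03},{"tx": 0.05,"ty": 0.05,"tz": 0.185,"rx": 0,"ry": 0,"rz": 2.0,"claw": 0.03},{"tx": 0.085,"ty": 0.08,"tz": 0.185,"rx": 0,"ry": 0,"rz": 3.2,"claw": 0.03},{"tx": 0.12,"ty": 0.11,"tz": 0.185,"rx": 0,"ry": 0,"rz": 3.2,"claw": 0.03},{"tx": 0.155,"ty": 0.135,"tz": 0.185,"rx": 0,"ry": 0,"rz": 3.2,"claw": 0.03},{"tx": 0.19,"ty": 0.146,"tz": 0.185,"rx": 0,"ry": 0,"rz": 3.2,"claw": 0.03},{"tx": 0.2108,"ty": 0.146,"tz": 0.185,"rx": 0,"ry": 0,"rz": 3.2,"claw": 0.03},{"tx": 0.2108,"ty": 0.146,"tz": 0.185,"rx": 0,"ry": 0,"rz": 3.2,"claw": 0.03},{"tx": 0.2108,"ty": 0.146,"tz": 0.185,"rx": 0,"ry": 0,"rz": 3.2,"claw": 0.03}]}}

```text
clock: 27.95
eef_pos: [668.7, -10.6, 200.1]
tool_rot: [-3.14, 0.001, 1.559]
force: [-0.4, 0.1, -1.9]
width: 44.0
```

{"fn": "apply_moves", "kwargs": {"increments": [{"tx": 0,"ty": 0,"tz": -0.02,"rx": 0,"ry": 0,"rz": 0,"claw": 0.03},{"tx": 0,"ty": 0,"tz": -0.035,"rx": 0,"ry": 0,"rz": 0,"claw": 0.03},{"tx": 0,"ty": 0,"tz": -0.047,"rx": 0,"ry": 0,"rz": 0,"claw": 0.03},{"tx": 0,"ty": 0,"tz": -0.055,"rx": 0,"ry": 0,"rz": 0,"claw": 0.03},{"tx": 0,"ty": 0,"tz": -0.06,"rx": 0,"ry": 0,"rz": 0,"claw": 0.03},{"tx": 0,"ty": 0,"tz": -0.064,"rx": 0,"ry": 0,"rz": 0,"claw": 0.03},{"tx": 0,"ty": 0,"tz": -0.067,"rx": 0,"ry": 0,"rz": 0,"claw": 0.03},{"tx": 0,"ty": 0,"tz": -0.067,"rx": 0,"ry": 0,"rz": 0,"claw": 0.03}]}}

```text
clock: 28.75
eef_pos: [669.7, -10.5, 134.7]
tool_rot: [3.141, -0.001, 1.559]
force: [-2.3, 0.8, 3.4]
width: 44.0
```

{"fn": "apply_moves", "kwargs": {"increments": [{"tx": 0,"ty": 0,"tz": 0,"rx": 0,"ry": 0,"rz": 0,"claw": 0.055},{"tx": 0,"ty": 0,"tz": 0,"rx": 0,"ry": 0,"rz": 0,"claw": 0.065},{"tx": 0,"ty": 0,"tz": 0,"rx": 0,"ry": 0,"rz": 0,"claw": 0.07},{"tx": 0,"ty": 0,"tz": 0,"rx": 0,"ry": 0,"rz": 0,"claw": 0.075},{"tx": 0,"ty": 0,"tz": 0.02,"rx": 0,"ry": 0,"rz": 0,"claw": 0.075},{"tx": 0,"ty": 0,"tz": 0.06,"rx": 0,"ry": 0,"rz": 0,"claw": 0.075},{"tx": -0.01,"ty": -0.02,"tz": 0.1,"rx": 0,"ry": 0,"rz": 0,"claw": 0.075},{"tx": -0.05,"ty": -0.05,"tz": 0.1,"rx": 0,"ry": 0,"rz": -1.0,"claw": 0.08},{"tx": -0.09,"ty": -0.08,"tz": 0.1,"rx": 0,"ry": 0,"rz": -2.0,"claw": 0.08},{"tx": -0.13,"ty": -0.115,"tz": 0.1,"rx": 0,"ry": 0,"rz": -3.2,"claw": 0.08},{"tx": -0.16,"ty": -0.16,"tz": 0.1,"rx": 0,"ry": 0,"rz": -4.46,"claw": 0.08},{"tx": -0.16,"ty": -0.17,"tz": 0.1,"rx": 0,"ry": 0,"rz": -4.46,"claw": 0.08}]}}

```text
clock: 29.95
eef_pos: [505.2, -184.8, 234.2]
tool_rot: [-3.141, 0.002, 1.16]
force: [1.3, 0.3, 0.6]
width: 79.9
```

```bash
python3 rk.py
```

```text
29.95 [ 505.2 -184.8  234.2] [-3.141e+00  2.000e-03  1.160e+00]
hung: [(array([673.3, 108.6]), -0.7), (array([670.8,  50. ]), -1.0), (array([671.2, -10.4]), -1.3)]
```

Run:
```python
from h import *
t=get_image("top"); S=get_image("scene"); w=get_image("wrist")
print(labels(t,rad=150)); print(labels(S,n="scene",rad=80)); print(labels(w,n="wrist",rad=80))
cv2.imwrite("pics/m.png",np.hstack([cv2.resize(t[180:330,330:530],(400,300)),cv2.resize(S[220:370,150:350],(400,300))])[:,:,::-1])
```

```text
{'medium': (119, array([563.5, -98.9]), 88.5, array([18.4, 32.4]), np.float64(6.0)), 'small': (97, array([564.3, -99.2]), 88.5, array([18.5, 32.6]), np.float64(6.1)), 'xl': (142, array([571.9,  57.9]), 88.5, array([22.3, 24.1]), np.float64(6.2))}
{'large': (2, array([ 455.4, -278.9]), -26.2, array([20.6, 25.9]), np.float64(5.5))}
{}
```

View pics/m.png

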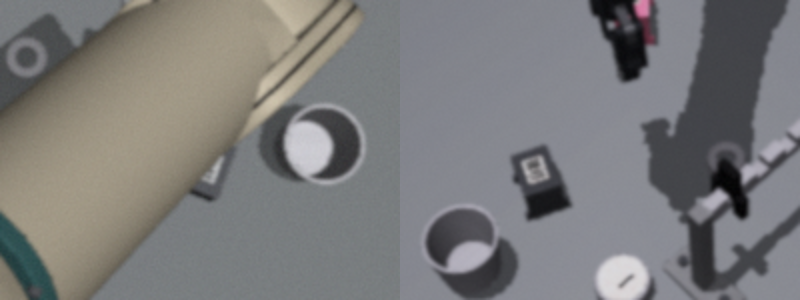

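{"fn": "apply_moves", "kwargs": {"increments": [{"tx": -0.02,"ty": -0.04,"tz": -0.01,"rx": 0,"ry": 0,"rz": 0,"claw": 0.08},{"tx": -0.04,"ty": -0.08,"tz": -0.03,"rx": 0,"ry": 0,"rz": 0,"claw": 0.08},{"tx": -0.0535,"ty": -0.0967,"tz": -0.07,"rx": 0,"ry": 0,"rz": 0,"claw": 0.08},{"tx": -0.0535,"ty": -0.0967,"tz": -0.11,"rx": 0,"ry": 0,"rz": 0,"claw": 0.08},{"tx": -0.0535,"ty": -0.0967,"tz": -0.125,"rx": 0,"ry": 0,"rz": 0,"claw": 0.08},{"tx": -0.0535,"ty": -0.0967,"tz": -0.13,"rx": 0,"ry": 0,"rz": 0,"claw": 0.08},{"tx": -0.0535,"ty": -0.0967,"tz": -0.165,"rx": 0,"ry": 0,"rz": 0,"claw": 0.08},{"tx": -0.0535,"ty": -0.0967,"tz": -0.19,"rx": 0,"ry": 0,"rz": 0,"claw": 0.08},{"tx": -0.0535,"ty": -0.0967,"tz": -0.205,"rx": 0,"ry": 0,"rz": 0,"claw": 0.08},{"tx": -0.0535,"ty": -0.0967,"tz": -0.213,"rx": 0,"ry": 0,"rz": 0,"claw": 0.08},{"tx": -0.0535,"ty": -0.0967,"tz": -0.213,"rx": 0,"ry": 0,"rz": 0,"claw": 0.08}]}}

```text
clock: 31.25
eef_pos: [456.8, -276.3, 20.0]
tool_rot: [-3.141, -0.001, 1.172]
force: [0.3, 0.3, -0.1]
width: 80.1
```

{"fn": "apply_moves", "kwargs": {"increments": [{"tx": 0,"ty": 0,"tz": 0,"rx": 0,"ry": 0,"rz": 0,"claw": 0.04},{"tx": 0,"ty": 0,"tz": 0,"rx": 0,"ry": 0,"rz": 0,"claw": 0.04},{"tx": 0,"ty": 0,"tz": 0,"rx": 0,"ry": 0,"rz": 0,"claw": 0.04},{"tx": 0,"ty": 0,"tz": 0,"rx": 0,"ry": 0,"rz": 0,"claw": 0.04},{"tx": 0,"ty": 0,"tz": 0,"rx": 0,"ry": 0,"rz": 0,"claw": 0.04},{"tx": 0,"ty": 0,"tz": 0,"rx": 0,"ry": 0,"rz": 0,"claw": 0.04},{"tx": 0,"ty": 0,"tz": 0,"rx": 0,"ry": 0,"rz": 0,"claw": 0.04}]}}

```text
clock: 31.95
eef_pos: [456.6, -277.2, 21.6]
tool_rot: [3.14, -0.0, 1.17]
force: [-0.4, 1.6, 5.5]
width: 55.0
```

{"fn": "apply_moves", "kwargs": {"increments": [{"tx": 0,"ty": 0,"tz": 0.03,"rx": 0,"ry": 0,"rz": 0,"claw": 0.04},{"tx": 0,"ty": 0,"tz": 0.08,"rx": 0,"ry": 0,"rz": 0,"claw": 0.04},{"tx": 0,"ty": 0,"tz": 0.13,"rx": 0,"ry": 0,"rz": 0,"claw": 0.04},{"tx": 0.015,"ty": 0.03,"tz": 0.17,"rx": 0,"ry": 0,"rz": 1.0,"claw": 0.04},{"tx": 0.03,"ty": 0.07,"tz": 0.185,"rx": 0,"ry": 0,"rz": 2.0,"claw": 0.04},{"tx": 0.05,"ty": 0.11,"tz": 0.185,"rx": 0,"ry": 0,"rz": 3.2,"claw": 0.04},{"tx": 0.08,"ty": 0.145,"tz": 0.185,"rx": 0,"ry": 0,"rz": 4.46,"claw": 0.04},{"tx": 0.11,"ty": 0.175,"tz": 0.185,"rx": 0,"ry": 0,"rz": 4.46,"claw": 0.04},{"tx": 0.15,"ty": 0.2,"tz": 0.185,"rx": 0,"ry": 0,"rz": 4.46,"claw": 0.04},{"tx": 0.19,"ty": 0.207,"tz": 0.185,"rx": 0,"ry": 0,"rz": 4.46,"claw": 0.04},{"tx": 0.213,"ty": 0.207,"tz": 0.185,"rx": 0,"ry": 0,"rz": 4.46,"claw": 0.04},{"tx": 0.213,"ty": 0.207,"tz": 0.185,"rx": 0,"ry": 0,"rz": 4.46,"claw": 0.04}]}}

```text
clock: 33.15
eef_pos: [671.7, -68.7, 204.7]
tool_rot: [3.14, 0.001, 1.563]
force: [-0.3, -0.6, -1.9]
width: 55.0
```

{"fn": "apply_moves", "kwargs": {"increments": [{"tx": 0,"ty": 0,"tz": 0,"rx": 0,"ry": 0,"rz": 0,"claw": 0.04},{"tx": 0,"ty": 0,"tz": -0.02,"rx": 0,"ry": 0,"rz": 0,"claw": 0.04},{"tx": 0,"ty": 0,"tz": -0.04,"rx": 0,"ry": 0,"rz": 0,"claw": 0.04},{"tx": 0,"ty": 0,"tz": -0.053,"rx": 0,"ry": 0,"rz": 0,"claw": 0.04},{"tx": 0,"ty": 0,"tz": -0.061,"rx": 0,"ry": 0,"rz": 0,"claw": 0.04},{"tx": 0,"ty": 0,"tz": -0.066,"rx": 0,"ry": 0,"rz": 0,"claw": 0.04},{"tx": 0,"ty": 0,"tz": -0.07,"rx": 0,"ry": 0,"rz": 0,"claw": 0.04},{"tx": 0,"ty": 0,"tz": -0.072,"rx": 0,"ry": 0,"rz": 0,"claw": 0.04},{"tx": 0,"ty": 0,"tz": -0.072,"rx": 0,"ry": 0,"rz": 0,"claw": 0.04}]}}

```text
clock: 34.05
eef_pos: [669.2, -70.2, 134.7]
tool_rot: [3.141, -0.0, 1.559]
force: [-2.7, 0.2, 3.5]
width: 55.1
```

{"fn": "apply_moves", "kwargs": {"increments": [{"tx": 0,"ty": 0,"tz": 0,"rx": 0,"ry": 0,"rz": 0,"claw": 0.065},{"tx": 0,"ty": 0,"tz": 0,"rx": 0,"ry": 0,"rz": 0,"claw": 0.075},{"tx": 0,"ty": 0,"tz": 0,"rx": 0,"ry": 0,"rz": 0,"claw": 0.08},{"tx": 0,"ty": 0,"tz": 0,"rx": 0,"ry": 0,"rz": 0,"claw": 0.08},{"tx": 0,"ty": 0,"tz": 0.02,"rx": 0,"ry": 0,"rz": 0,"claw": 0.08},{"tx": 0,"ty": 0,"tz": 0.06,"rx": 0,"ry": 0,"rz": 0,"claw": 0.08},{"tx": 0,"ty": 0,"tz": 0.1,"rx": 0,"ry": 0,"rz": 0,"claw": 0.08},{"tx": 0,"ty": -0.03,"tz": 0.13,"rx": 0,"ry": 0,"rz": 0,"claw": 0.06},{"tx": 0,"ty": -0.07,"tz": 0.147,"rx": 0,"ry": 0,"rz": 0,"claw": 0.06},{"tx": -0.001,"ty": -0.115,"tz": 0.147,"rx": 0,"ry": 0,"rz": 0,"claw": 0.06},{"tx": -0.001,"ty": -0.115,"tz": 0.147,"rx": 0,"ry": 0,"rz": 0,"claw": 0.06},{"tx": -0.001,"ty": -0.115,"tz": 0.147,"rx": 0,"ry": 0,"rz": 0,"claw": 0.06}]}}

```text
clock: 35.25
eef_pos: [667.4, -186.9, 280.3]
tool_rot: [-3.141, 0.0, 1.556]
force: [0.5, 0.9, 0.1]
width: 59.9
```

```bash
python3 rk.py
python3 - <<'E'
from h import *
s=read_state(); c=calibration("wrist"); w=get_image("wrist"); S=get_image("scene")
print(c["origin"],c["attitude"],s["eef_pos"])
cv2.imwrite("pics/st.png",np.hstack([w,np.vstack([cv2.resize(S[150:350,250:450],(240,240)),np.zeros((240,240,3),np.uint8)])[:, :160]])[:,:,::-1])
print(proj("wrist",[[668,-185,198],[681,-185,198],[655,-185,198],[668,-180,198],[668,-190,198],[668,-145,160]],c).round(0).tolist())
print(plane("top",[(391,147)],198))
E
```

```text
35.25 [ 667.4 -186.9  280.3] [-3.141  0.     1.556]
hung: [(array([673.3, 108.6]), -0.7), (array([670.8,  50. ]), -1.0), (array([673. , -10.5]), -1.3)]
[ 668.74914503 -106.29791235  422.51427086] [-3.14354431e-01  8.12855068e-05 -1.20478125e-02] [ 667.96365017 -184.75263826  279.91150796]
[[318.0, 244.0], [338.0, 244.0], [297.0, 244.0], [318.0, 237.0], [318.0, 252.0], [317.0, 172.0]]
[[ 654.19209184 -179.54727707  198.        ]]
```

View pics/st.png

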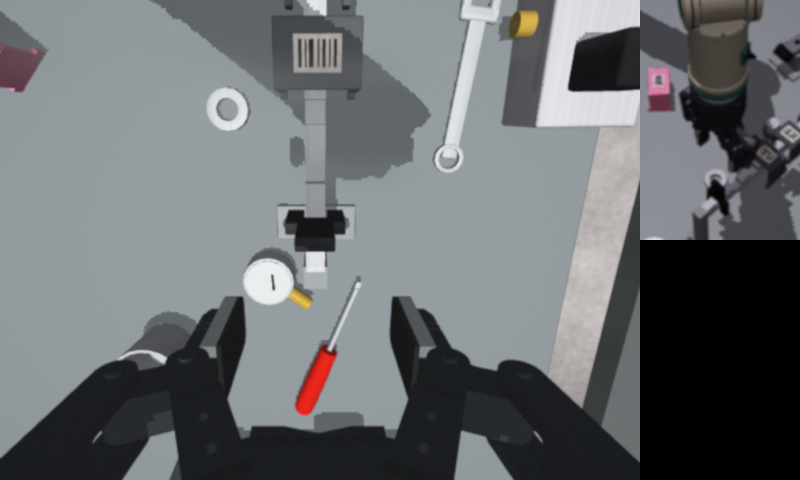

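{"fn": "apply_moves", "kwargs": {"increments": [{"tx": -0.0012,"ty": 0,"tz": -0.04,"rx": 0,"ry": 0,"rz": 0,"claw": 0.05},{"tx": -0.0012,"ty": 0,"tz": -0.07,"rx": 0,"ry": 0,"rz": 0,"claw": 0.05},{"tx": -0.0012,"ty": 0,"tz": -0.09,"rx": 0,"ry": 0,"rz": 0,"claw": 0.05},{"tx": -0.0012,"ty": 0,"tz": -0.105,"rx": 0,"ry": 0,"rz": 0,"claw": 0.05},{"tx": -0.0012,"ty": 0,"tz": -0.112,"rx": 0,"ry": 0,"rz": 0,"claw": 0.05},{"tx": -0.0012,"ty": 0,"tz": -0.112,"rx": 0,"ry": 0,"rz": 0,"claw": 0.05},{"tx": -0.0012,"ty": 0,"tz": -0.112,"rx": 0,"ry": 0,"rz": 0,"claw": 0.05}]}}

```text
clock: 36.1
eef_pos: [667.5, -185.2, 169.3]
tool_rot: [3.14, 0.001, 1.56]
force: [-0.2, -1.2, 0.3]
width: 49.9
```

```bash
python3 rk.py
python3 - <<'E'
from h import *
t=get_image("top"); w=get_image("wrist")
cv2.imwrite("pics/st2.png",np.hstack([w[:, 120:520],cv2.resize(t[100:340,180:440],(400,480))])[:,:,::-1])
E
```

```text
36.1 [ 667.5 -185.2  169.3] [3.14e+00 1.00e-03 1.56e+00]
medium (29, array([ 450.1, -183.8]), -67.6, array([27.8, 33.8]), np.float64(9.6))
large (44, array([ 477.5, -315.9]), -39.1, array([20.2, 25.6]), np.float64(6.2))
hung: [(array([673.3, 108.6]), -0.7), (array([670.8,  50. ]), -1.0)]
```

View pics/st2.png

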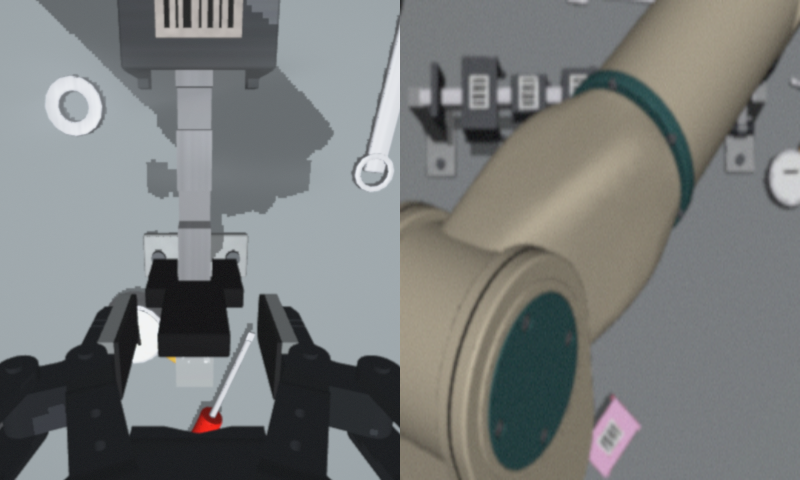

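{"fn": "apply_moves", "kwargs": {"increments": [{"tx": -0.001,"ty": 0,"tz": 0,"rx": 0,"ry": 0,"rz": 0,"claw": 0.035},{"tx": -0.001,"ty": 0,"tz": 0,"rx": 0,"ry": 0,"rz": 0,"claw": 0.015},{"tx": -0.001,"ty": 0,"tz": 0,"rx": 0,"ry": 0,"rz": 0,"claw": 0.015},{"tx": -0.001,"ty": 0,"tz": 0,"rx": 0,"ry": 0,"rz": 0,"claw": 0.015},{"tx": -0.001,"ty": 0,"tz": 0,"rx": 0,"ry": 0,"rz": 0,"claw": 0.015},{"tx": -0.001,"ty": 0,"tz": 0,"rx": 0,"ry": 0,"rz": 0,"claw": 0.015},{"tx": -0.001,"ty": 0,"tz": 0,"rx": 0,"ry": 0,"rz": 0,"claw": 0.015},{"tx": -0.001,"ty": 0,"tz": 0,"rx": 0,"ry": 0,"rz": 0,"claw": 0.015}]}}

```text
clock: 37.05
eef_pos: [666.2, -185.3, 169.1]
tool_rot: [3.141, 0.0, 1.559]
force: [0.3, 0.7, 5.8]
width: 25.0
```

{"fn": "apply_moves", "kwargs": {"increments": [{"tx": 0,"ty": 0,"tz": 0.005,"rx": 0,"ry": 0,"rz": 0,"claw": 0.015},{"tx": 0,"ty": 0,"tz": 0.01,"rx": 0,"ry": 0,"rz": 0,"claw": 0.015},{"tx": 0,"ty": 0,"tz": 0.015,"rx": 0,"ry": 0,"rz": 0,"claw": 0.015},{"tx": 0,"ty": 0,"tz": 0.018,"rx": 0,"ry": 0,"rz": 0,"claw": 0.015},{"tx": 0,"ty": 0,"tz": 0.018,"rx": 0,"ry": 0,"rz": 0,"claw": 0.015},{"tx": 0,"ty": 0.01,"tz": 0.018,"rx": 0,"ry": 0,"rz": 0,"claw": 0.015},{"tx": 0,"ty": 0.02,"tz": 0.018,"rx": 0,"ry": 0,"rz": 0,"claw": 0.015},{"tx": 0.0005,"ty": 0.03,"tz": 0.018,"rx": 0,"ry": 0,"rz": 0,"claw": 0.015},{"tx": 0.0005,"ty": 0.037,"tz": 0.018,"rx": 0,"ry": 0,"rz": 0,"claw": 0.015},{"tx": 0.0005,"ty": 0.04,"tz": 0.018,"rx": 0,"ry": 0,"rz": 0,"claw": 0.015},{"tx": 0.0005,"ty": 0.04,"tz": 0.018,"rx": 0,"ry": 0,"rz": 0,"claw": 0.015},{"tx": 0.0005,"ty": 0.04,"tz": 0.018,"rx": 0,"ry": 0,"rz": 0,"claw": 0.015}]}}

```text
clock: 38.25
eef_pos: [666.2, -145.5, 186.4]
tool_rot: [3.142, 0.001, 1.559]
force: [0.3, 0.7, -0.2]
width: 24.8
```

{"fn": "apply_moves", "kwargs": {"increments": [{"tx": 0,"ty": 0,"tz": -0.004,"rx": 0,"ry": 0,"rz": 0,"claw": 0.015},{"tx": 0,"ty": 0,"tz": -0.008,"rx": 0,"ry": 0,"rz": 0,"claw": 0.015},{"tx": 0,"ty": 0,"tz": -0.012,"rx": 0,"ry": 0,"rz": 0,"claw": 0.015},{"tx": 0,"ty": 0,"tz": -0.015,"rx": 0,"ry": 0,"rz": 0,"claw": 0.015},{"tx": 0,"ty": 0,"tz": -0.017,"rx": 0,"ry": 0,"rz": 0,"claw": 0.015},{"tx": 0,"ty": 0,"tz": -0.018,"rx": 0,"ry": 0,"rz": 0,"claw": 0.015},{"tx": 0,"ty": 0,"tz": -0.018,"rx": 0,"ry": 0,"rz": 0,"claw": 0.015}]}}

```text
clock: 38.95
eef_pos: [666.1, -145.1, 169.1]
tool_rot: [-3.141, -0.0, 1.559]
force: [-2.0, 1.2, 5.0]
width: 25.0
```

{"fn": "apply_moves", "kwargs": {"increments": [{"tx": 0,"ty": 0,"tz": 0,"rx": 0,"ry": 0,"rz": 0,"claw": 0.03},{"tx": 0,"ty": 0,"tz": 0,"rx": 0,"ry": 0,"rz": 0,"claw": 0.04},{"tx": 0,"ty": 0,"tz": 0,"rx": 0,"ry": 0,"rz": 0,"claw": 0.05},{"tx": 0,"ty": 0,"tz": 0,"rx": 0,"ry": 0,"rz": 0,"claw": 0.055},{"tx": 0,"ty": 0,"tz": 0.02,"rx": 0,"ry": 0,"rz": 0,"claw": 0.055},{"tx": 0,"ty": 0,"tz": 0.05,"rx": 0,"ry": 0,"rz": 0,"claw": 0.055},{"tx": 0,"ty": 0,"tz": 0.09,"rx": 0,"ry": 0,"rz": 0,"claw": 0.055},{"tx": -0.02,"ty": -0.03,"tz": 0.12,"rx": 0,"ry": 0,"rz": 0,"claw": 0.055},{"tx": -0.05,"ty": -0.07,"tz": 0.12,"rx": 0,"ry": 0,"rz": 0,"claw": 0.055},{"tx": -0.1,"ty": -0.11,"tz": 0.12,"rx": 0,"ry": 0,"rz": 0,"claw": 0.055},{"tx": -0.14,"ty": -0.15,"tz": 0.12,"rx": 0,"ry": 0,"rz": 0,"claw": 0.055},{"tx": -0.14,"ty": -0.19,"tz": 0.12,"rx": 0,"ry": 0,"rz": 0,"claw": 0.055}]}}

```text
clock: 40.15
eef_pos: [524.7, -328.6, 288.7]
tool_rot: [-3.14, -0.003, 1.559]
force: [0.9, -0.2, -0.3]
width: 55.2
```

{"fn": "apply_moves", "kwargs": {"increments": [{"tx": 0,"ty": -0.04,"tz": 0,"rx": 0,"ry": 0,"rz": 0,"claw": 0.055},{"tx": 0,"ty": -0.06,"tz": 0,"rx": 0,"ry": 0,"rz": 0,"claw": 0.055},{"tx": 0,"ty": -0.06,"tz": 0,"rx": 0,"ry": 0,"rz": 0,"claw": 0.055},{"tx": 0,"ty": -0.06,"tz": 0,"rx": 0,"ry": 0,"rz": 0,"claw": 0.055}]}}

```text
clock: 40.55
eef_pos: [527.9, -388.8, 288.0]
tool_rot: [-3.141, -0.001, 1.559]
force: [0.2, 0.9, 0.9]
width: 55.0
```

```bash
python3 rk.py
python3 - <<'E'
from h import *
t=get_image("top"); S=get_image("scene")
cv2.imwrite("pics/fin.png",np.hstack([cv2.resize(t[110:310,100:440],(400,236)),cv2.resize(S[120:360,240:480],(400,400))[:236] if 0 else cv2.resize(S[130:370,260:480],(400,236))])[:,:,::-1])
f=(cv2.cvtColor(t,cv2.COLOR_RGB2GRAY)); print(f[144:150,335:400].mean(0).astype(int))
E
```

```text
40.55 [ 527.9 -388.8  288. ] [-3.141e+00 -1.000e-03  1.559e+00]
hung: [(array([673.3, 108.6]), -0.7), (array([670.8,  50. ]), -1.0), (array([671.2, -10.4]), -1.3), (array([670.6, -70.9]), -1.6)]
[140 100  83  86 102 145 180 190 188 186 186 184 185 185 179 163 147 160
 186 194 195 194 194 195 193 192 193 193 188 166 123  77  37  20  25  30
  31  44  83 140 180 194 194 193 194 193 193 192 191 192 191 190 188 187
 186 187 186 185 168 144 142 171 185 186 187]
```

View pics/fin.png

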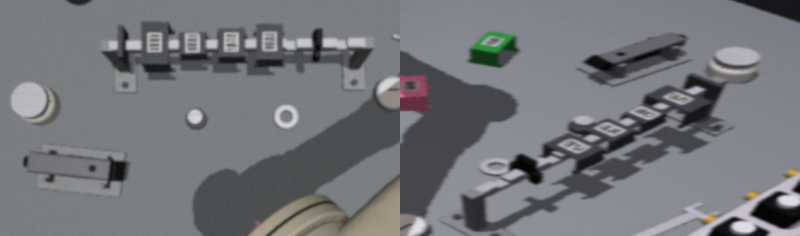

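```bash
python3 -c "
from cell import *
print(finish_job())"
```

```text
the job is handed in; nothing more can be done
None
```

The job is handed in at about 41 s on the robot's clock. `finish_job` gives no verdict, so what follows rests on my own checks.

- **Scanning:** I read the four labels from largest to smallest. The computed beam distance was about 85 mm with under 2 mm of offset, and each hold lasted at least 1.3 s. During the large saddle's hold its label once dropped out of the top image, because it merged with the arm in the picture. It had not moved.
- **Scanner:** It is back in its stand, and the last pictures show it lying in both forks.
- **Saddles:** All four hang astride the rail. The final label fixes put them within about 3 mm of the bar's middle, no more than about 1.6° off square and about 60 mm apart.
- **Stop:** I lifted it 18 mm, shifted it 40 mm and let it down. The tool came to the same height (169.1 mm) as in the first notch, and the top view shows it about 40 mm further along, in the second notch.
- **Other things:** I saw no sign of a bystander having moved, and no saddle was knocked aside. The arm was clear of everything when I handed in.

Two smaller things came up. The very first move call was refused as a bad value, and nothing moved. The scene and top cameras disagreed by about 2 mm on the large saddle, which is within calibration.

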